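# Span check of a bench balance with stacked check weights

### The job

Run the balance's span check: with the cover still on, press the large round key to zero it, then lift the cover plate off its pins and lay it flat in the middle of the rubber mat. Stack the check weights flat on the pan between the four posts, the solid base first, then every ring that is out, the knobbed top last, and seat the cover fully back on its two pins. Then press fully and release, one at a time, the square key, the bar key and the round key; never press the small key, press neither square nor bar key before the cover is back, and leave the other things on the bench where they are.

Things in the scene. Friction and masses are not known exactly. Their poses are not given: they have to be found in the camera images.
- balance: White bench balance, fixed, 270 (x) by 230 (y) mm, front deck 50 mm high. Origin: centre of underside; x front to back, y to its left, z up; yaw varies. Keys in a row along y, 98 mm in front of the origin, 52 mm apart, order varies. Behind: the weighing well, open at front and back, between two cheeks (110 mm long in x, 30 thick, tops 136 mm up, inner faces 144 mm apart).
- well (a point): Centre of the top of the steel pan in the well, 54 mm above the bench, where the stack stands; axes as the balance's. Four fixed posts, 12 mm in diameter with tapered tips, rise 66 mm above it, 25.5 mm from the centre in x and in y: a 56 mm weight has 2 mm of play all round. Fingers fit between the posts in front of and behind a weight (gripped along the balance's x).
- seat (a point): Point midway between the tops of the two cheeks, 82 mm above point well; the origin of the seated cover coincides with it. Axes as the balance's. Each cheek top carries an upright pin, 8 mm in diameter, 13 mm tall with a tapered tip, 87 mm from this point along y, one to each side.
- cover: Loose aluminium cover plate 120 (x) by 204 (y) by 6 mm, about 0.25 kg; 12 mm square holes, 87 mm either side of its centre along y, drop over the pins. In its middle a black grip rib, 14 mm thick (x), 70 mm long (y), its top 40 mm above the plate's underside. Origin: centre of the underside, z up. It starts seated on the balance; either way round fits.
- mat: Black rubber mat 200 (x) by 250 (y) by 2 mm on the bench, fixed. Origin: centre of its underside, x and y along its edges.
- base: Solid plain steel weight, a disc of 56 mm diameter and 18 mm high, 0.34 kg. Origin: centre of its underside, z up. The bottom of the stack.
- top: Steel top weight: disc of 56 mm diameter, 8 mm high, with a knob 14 mm in diameter and 14 mm tall in the middle of its top, 0.17 kg. Origin: centre of its underside, z up.
- key_round (a joint): Key joint on the balance, m: 0 up, 0.005 fully down (spring return, about 4 N fully down; it counts as pressed beyond 0.0035). The large round key, 26 mm in diameter.
- key_square (a joint): Key joint on the balance, m: 0 up, 0.005 fully down (spring return, about 4 N fully down; it counts as pressed beyond 0.0035). The square key, 25 by 25 mm.
- key_bar (a joint): Key joint on the balance, m: 0 up, 0.005 fully down (spring return, about 4 N fully down; it counts as pressed beyond 0.0035). The bar key, 36 mm long (balance x) and 12 mm wide.
- key_small (a joint): Key joint on the balance, m: 0 up, 0.005 fully down (spring return, about 4 N fully down; it counts as pressed beyond 0.0035). The small round key, 12 mm in diameter: standby, not to be pressed.
- ring_a: Plain steel ring weight, 56 mm outside diameter, 24 mm hole, 12 mm high, 0.15 kg, lying on the bench. Origin: centre of its underside, z up. May be absent: from one to three rings are out.
- ring_b: Plain steel ring weight, 56 mm outside diameter, 24 mm hole, 12 mm high, 0.15 kg, lying on the bench. Origin: centre of its underside, z up. May be absent: from one to three rings are out.
- ring_c: Plain steel ring weight, 56 mm outside diameter, 24 mm hole, 12 mm high, 0.15 kg, lying on the bench. Origin: centre of its underside, z up. May be absent: from one to three rings are out.
- key_round_top (a point): Centre of the top face of that key (when up, about 12 mm above the balance's front deck); it moves down with the key.
- key_square_top (a point): Centre of the top face of that key (when up, about 12 mm above the balance's front deck); it moves down with the key.
- key_bar_top (a point): Centre of the top face of that key (when up, about 12 mm above the balance's front deck); it moves down with the key.
- key_small_top (a point): Centre of the top face of that key (when up, about 12 mm above the balance's front deck); it moves down with the key.
- beaker: Bystander: glass beaker, 50 mm wide, 65 mm tall. Origin: centre of its underside.
- tip_box: Bystander: grey plastic box, 60 by 90 by 55 mm. Origin: centre of its underside.
- jar: Bystander: jar, 56 mm wide, 75 mm tall. Origin: centre of its underside.
- flask: Bystander: conical glass flask, 72 mm wide, 100 mm tall. Origin: centre of its underside.
- vial: Bystander: small bottle, 28 mm wide, 45 mm tall. Origin: centre of its underside.
There are look-alikes about, which are no part of the job. What is shaped like the ring_a but brown or green is not meant.

How it is judged:
By the outcome, as a careful person would: the job done as asked, in the order asked, and still so for the second after the job is handed in, with the robot touching nothing.
Of ring_a, ring_b, ring_c only 1 to 3 are there at a start; the rules pass over those that are not, and their reading is None.
At some moment in a run one of base, ring_a, ring_b, ring_c, top may be knocked a few centimetres aside while the robot is not near it.
Once in a run the grip may slacken for a moment while it holds something.
It also fails if it takes over 210 s, if anything falls off the work surface, if the arm or the gripper's body presses on something with over 40 N, if the wrist force passes 120 N, or if a joint passes its speed limit or range.

### The arm

A 6-joint arm with a two-finger parallel gripper is mounted at the origin on the work surface. World frame = base frame: x ahead of the robot, y to its left, z up, the work surface at z = 0. Lengths are in m, angles in rad, forces in N, time in s.
With the tool pointing down it reaches from about 0.35 to 1 m from the base axis. Payload 7.1 kg.
Tool frame: the origin (TCP) lies midway between the tips of the shut fingers; the grasp point (between the pads) lies 19 mm behind it (env.grip_point_offset is the distance from the TCP to the grasp point, in m); y points along the fingers, x is the direction in which the jaws open and shut, and the axes are right-handed (so a half turn about y gives the same grasp; the last joint's range is limited). The gripper opens to 85 mm and grips with 20 to 120 N. Pads are 22 mm wide; open, the fingers measure 114 mm over their backs; the gripper's body (76 mm by 85 mm) begins 54 mm behind the grasp point. The pads swing forward as they close: fully open they stand 13 mm farther back than shut.
Start: joints at [1.215, 0.423, 1.63, -0, 1.089, -0.019], TCP at [0.207, 0.59, 0.231] pointing down, gripper open.
Joint ranges: [-3, 3], [-0.9, 2.11], [0.09, 2.58], [-1.31, 4.45], [0.11, 2.69], [-2.54, 2.54]. Speed limits (rad/s): [2.39, 2.39, 3.01, 3.14, 3.14, 3.14].

### API

Orientations are given as a 3x3 rotation matrix whose columns are the frame's x, y, z axes.
In Python, from station import env, viewer gives the robot as it stands.
- The arm moves only by the shell command python3 -m inch 'ROWS' [OPENING]. ROWS is JSON, a list of rows, each a list of 6 numbers: the shift along the tool's x, y, z each as a share of 0.2 m, from -1 to 1, then the turn, a rotation vector about the tool's x, y, z each as a share of 90 degrees, from -1 to 1. A call has exactly 10 rows; each row is the pose to reach, as a shift and turn from the pose commanded when the call began, along the tool's axes at that moment; what a row does not reach only later rows make up. A row lasts 1/12 s, in which the tool goes at most 41.7 mm and 7.16 degrees, less where a joint would pass 70% of its speed; a pose out of reach is approached as far as the arm can. A call with a number of a shift or a turn outside -1 to 1 is refused whole. A call with a gripper value outside its range is refused whole. OPENING is the closure, from 0 (fully open) to 1 (shut), set as the call begins (- or left out, the last holds). The fingers move at their own pace and stop on an object; the grip force is fixed at half the most. Time passes only in rows, so rows that repeat a pose let the fingers close, or fill a call up. It gives the time, the measured TCP pose, the force and the opening at its end, in the units of the state.
- env.observe(): the state, without advancing time (a new reading comes with each control period).
- viewer.grab_frame(name): name is "scene" or "side" or "wrist"; returns the picture (420x560x3 uint8, red, green, blue); there is no depth.
- viewer.camera_info(name): a dict with "vertical_fov" (degrees; the focal length in pixels is half the picture's height over the tangent of half this angle, whatever the lens; pixels are square), "cx", "cy" (the principal point, pixels), "R" (3x3) and "t" (3): a world point X has camera coordinates R X + t; the wrist camera has in their place "tool_from_camera" (4x4, takes a point from camera to tool coordinates, whose origin is the TCP and whose axes are the tool frame's). Camera axes: x right, y down, z forward; pixel columns grow to the right and rows downward; lengths in m; the calibration is good to about 2 mm. A picture is of the moment at which its call begins: read the wrist's pose just before it. camera_info takes no time and is no camera call.
- env.sign_off(): hands the job in, once; it reports no verdict.
The state is a dict: "time_s": time; "joint_pos": joint angles; "joint_velocities": joint speeds; "effort": joint torques, N m; "ee_pos": TCP position; "tcp_rot": TCP orientation; "force": force on the tool from outside, world axes, zero at the start; "wrist_torque": the same for the moment, N m; "gripper_width": opening from 0.0 (shut) to 1.0 (fully open).
Only numpy, scipy, OpenCV 4.12 (cv2) and the standard library are available. Lean on these libraries where they do the work, as an engineer would, in place of code of your own. Each camera call takes 0.05 s, during which the arm holds its last target.

## Working session

There is one attempt and no reset: what is moved stays moved. The work goes in short steps, Python scripts to look and compute and a shell command to move; the robot and the scene stay as the last step left them, time stands still between calls to the robot, and variables do not carry over. Pictures are saved under pics/ and viewed, and the job is handed in when it is done.

```bash
ls; mkdir -p pics; python3 - <<'E'
from station import env, viewer
import cv2
s=env.observe()
for k,v in s.items(): print(k,v)
print(env.grip_point_offset)
for n in ["scene","side","wrist"]:
    im=viewer.grab_frame(n); cv2.imwrite(f"pics/{n}0.png",im[:,:,::-1])
    print(n,viewer.camera_info(n))
E
```

```text
pics
time_s 0.0
joint_pos [ 1.21496505e+00  4.23817093e-01  1.63069666e+00 -1.51516101e-05
  1.08860266e+00 -1.90122088e-02]
joint_velocities [-7.99478271e-04  3.32279274e-04  9.04346215e-05 -1.16517481e-03
  1.69571671e-04  1.56063477e-03]
effort [ 2.86466100e-03 -5.57408381e+01 -2.81744903e+01  1.70560652e-04
  7.48866383e-03 -3.48243316e-05]
ee_pos [0.20634949 0.58937143 0.2305579 ]
tcp_rot [[ 3.30479539e-01 -5.18247946e-04 -9.43813014e-01]
 [ 9.43811926e-01 -1.43298193e-03  3.30479945e-01]
 [-1.52373755e-03 -9.99998839e-01  1.55573841e-05]]
force [ 0.72738309 -1.13142117  0.3922338 ]
wrist_torque [-0.07479934  0.03005297  0.01140744]
gripper_width 1.000415836498429
0.0187
scene {'vertical_fov': 46.184210294628826, 'cx': 280.31376006717716, 'cy': 209.65885132019608, 'R': array([[-0.84656779,  0.53172761, -0.02426375],
       [ 0.31311646,  0.46061626, -0.83053642],
       [-0.43044287, -0.71070275, -0.55643556]]), 't': array([ 0.54201443, -0.04775915,  1.55023683])}
side {'vertical_fov': 43.58868906026384, 'cx': 274.2514911240279, 'cy': 215.13928599335458, 'R': array([[ 0.98959142, -0.14363675, -0.0087918 ],
       [-0.11785651, -0.77388985, -0.62225745],
       [ 0.08257516,  0.61681681, -0.78276329]]), 't': array([-0.59726483,  0.06298664,  1.71856394])}
wrist {'vertical_fov': 71.2637961136003, 'cx': 279.39477529440745, 'cy': 204.72489239184475, 'tool_from_camera': array([[ 9.99998566e-01, -1.90813402e-04, -1.68267706e-03,
        -6.19664530e-04],
       [ 1.56070329e-03, -2.81813258e-01,  9.59468004e-01,
        -1.43885793e-01],
       [-6.57280058e-04, -9.59469255e-01, -2.81812556e-01,
         7.15939379e-02],
       [ 0.00000000e+00,  0.00000000e+00,  0.00000000e+00,
         1.00000000e+00]])}
```

View pics/scene0.png

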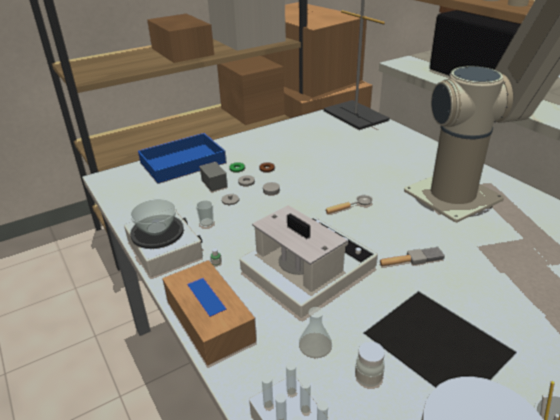

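View pics/side0.png

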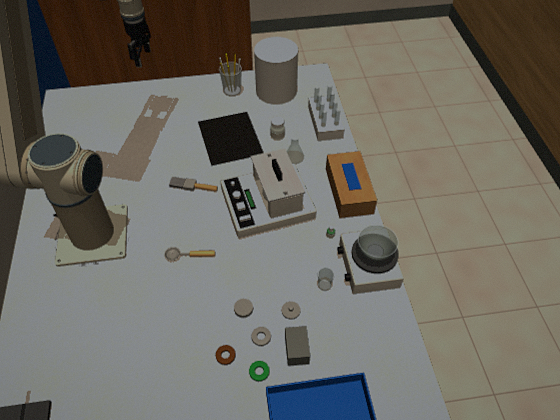

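View pics/wrist0.png

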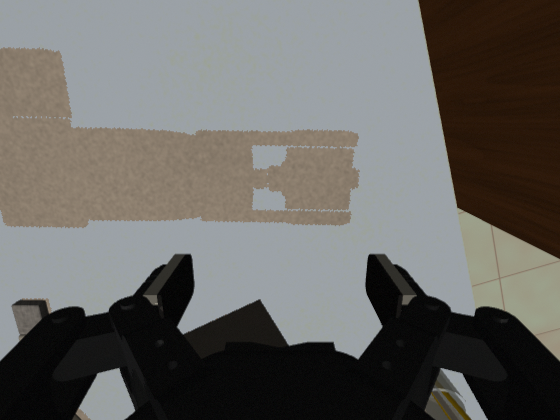

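```bash
cat > h.py <<'E'
import numpy as np, cv2
from station import env, viewer
def K(i,h=420):
    f=h/2/np.tan(np.radians(i["vertical_fov"])/2); return f,i["cx"],i["cy"]
def ext(name,s=None):
    """returns camera centre C and Rwc (cam->world)"""
    i=viewer.camera_info(name)
    if name!="wrist":
        R=np.array(i["R"]); return -R.T@np.array(i["t"]),R.T,K(i)
    T=np.array(i["tool_from_camera"]); s=s or env.observe()
    Rt=np.array(s["tcp_rot"]); return np.array(s["ee_pos"])+Rt@T[:3,3],Rt@T[:3,:3],K(i)
def pix2plane(name,u,v,z,s=None):
    C,R,(f,cx,cy)=ext(name,s)
    d=R@np.array([(u-cx)/f,(v-cy)/f,1]); return C+d*(z-C[2])/d[2]
def proj(name,X,s=None):
    C,R,(f,cx,cy)=ext(name,s)
    c=R.T@(np.array(X)-C); return np.array([cx+f*c[0]/c[2],cy+f*c[1]/c[2]])
def crop(im,x0,y0,x1,y1,k,fn):
    cv2.imwrite(fn,cv2.resize(im[y0:y1,x0:x1,::-1],None,fx=k,fy=k,interpolation=cv2.INTER_CUBIC))
E
python3 - <<'E'
from h import *
a=cv2.imread('pics/side0.png')[:,:,::-1]; b=cv2.imread('pics/scene0.png')[:,:,::-1]
crop(a,190,90,350,210,5,'pics/s1.png'); crop(a,200,260,360,380,5,'pics/s2.png'); crop(b,180,140,390,300,3.8,'pics/s3.png')
E
```

```text
(no output)
```

View pics/s1.png

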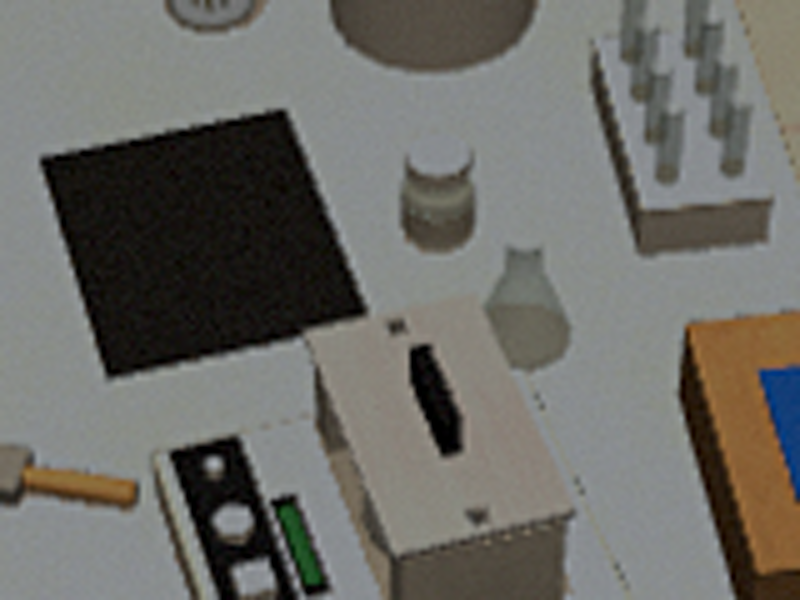

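View pics/s2.png

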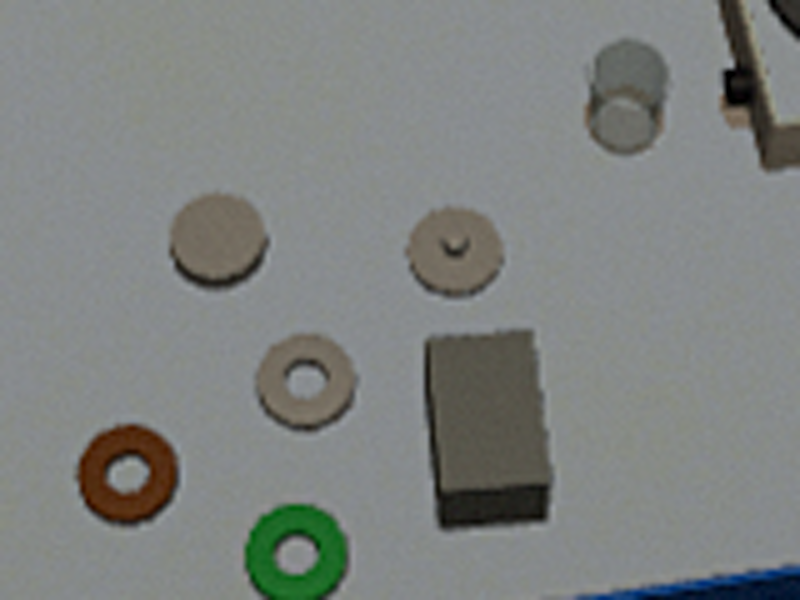

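View pics/s3.png

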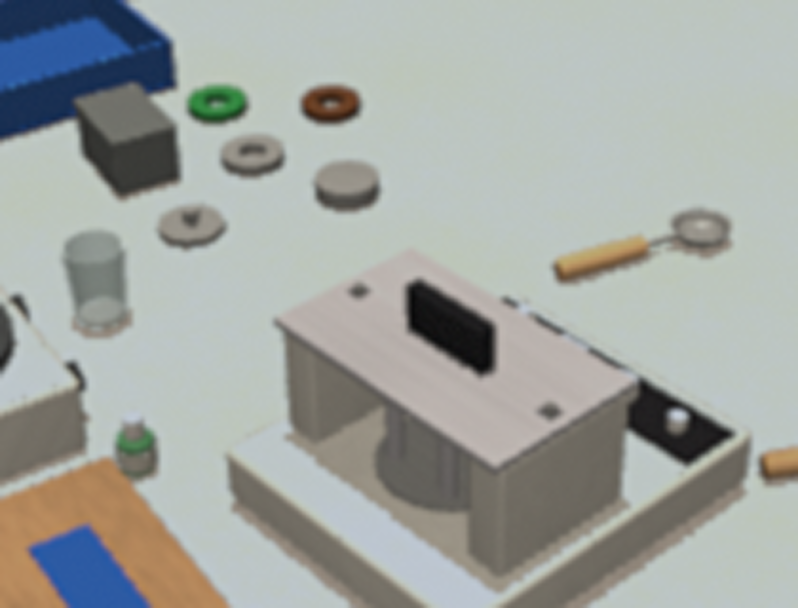

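```bash
python3 - <<'E'
from h import *
def m(n,u,v,z): print(n,(u,v),np.round(pix2plane(n,u,v,z),4))
S=lambda u,v:(190+u/5,90+v/5); S2=lambda u,v:(200+u/5,260+v/5); C=lambda u,v:(180+u/3.8,140+v/3.8)
print('holes');
for p in [(397,325),(477,517)]: m('side',*S(*p),.142)
for p in [(549,411),(358,291)]: m('scene',*C(*p),.142)
print('mat');
for p in [(42,157),(287,110),(367,315),(110,377)]: m('side',*S(*p),.002)
print('base'); m('side',*S2(218,238),.018); m('scene',*C(347,178),.018)
print('top'); m('side',*S2(455,250),.008); m('scene',*C(191,226),.008)
print('ring'); m('side',*S2(306,380),.012); m('scene',*C(253,152),.012)
print('keys'); m('side',*S(213,465),.062);m('side',*S(235,522),.062);m('side',*S(254,578),.062); m('scene',*C(677,415),.062)
print('keysdir')
E
```

```text
holes
side (269.4, 155.0) [0.6077 0.132  0.142 ]
side (285.4, 193.4) [ 0.6338 -0.0419  0.142 ]
scene (324.47368421052636, 248.1578947368421) [0.6047 0.1376 0.142 ]
scene (274.2105263157895, 216.57894736842104) [ 0.6331 -0.0334  0.142 ]
mat
side (198.4, 121.4) [0.3758 0.4963 0.002 ]
side (247.4, 112.0) [0.5716 0.5222 0.002 ]
side (263.4, 153.0) [0.6043 0.2847 0.002 ]
side (212.0, 165.4) [0.4117 0.2503 0.002 ]
base
side (243.6, 307.6) [ 0.4628 -0.3508  0.018 ]
scene (271.3157894736842, 186.8421052631579) [ 0.4622 -0.337   0.018 ]
top
side (291.0, 310.0) [ 0.5987 -0.3736  0.008 ]
scene (230.26315789473685, 199.4736842105263) [ 0.5998 -0.3589  0.008 ]
ring
side (261.2, 336.0) [ 0.5021 -0.4439  0.012 ]
scene (246.57894736842104, 180.0) [ 0.5022 -0.4295  0.012 ]
keys
side (232.6, 183.0) [0.4766 0.099  0.062 ]
side (237.0, 194.4) [0.4862 0.0462 0.062 ]
side (240.8, 205.6) [ 0.4936 -0.0035  0.062 ]
scene (358.1578947368421, 249.21052631578948) [0.4755 0.1075 0.062 ]
keysdir
```

```bash
cat >> h.py <<'E'
from scipy.spatial.transform import Rotation as Rn
def Rdown(yaw):
    x=np.array([np.cos(yaw),np.sin(yaw),0]); y=np.array([0,0,-1.]); return np.c_[x,y,np.cross(x,y)]
def go(p,yawdeg=None,s=None):
    """shares to reach TCP p (world), tool x at yaw"""
    s=s or env.observe(); R=np.array(s["tcp_rot"]); d=R.T@(np.array(p)-s["ee_pos"])/.2
    r=np.zeros(3)
    if yawdeg is not None: r=Rn.from_matrix(R.T@Rdown(np.radians(yawdeg))).as_rotvec()/(np.pi/2)
    print("t %.2f tcp"%s["time_s"],np.round(s["ee_pos"],4),"shares",np.round(d,4),np.round(r,4)); return d,r
E
python3 -c "
from h import *
go([.47,.02,.231],8.8)"; python3 -m inch '[[-0.25,0,-0.25,0,0.08,0],[-0.45,0,-0.45,0,0.16,0],[-0.65,0,-0.65,0,0.24,0],[-0.85,0,-0.85,0,0.32,0],[-1,0,-1,0,0.4,0],[-1,0,-1,0,0.48,0],[-1,0,-1,0,0.56,0],[-1,0,-1,0,0.64,0],[-1,0,-1,0,0.685,0],[-1,0,-1,0,0.685,0]]' 1; python3 -c "
from h import *
go([.47,.02,.231],8.8)"
```

```text
t 0.15 tcp [0.2064 0.5895 0.2307] shares [-2.2519e+00  1.2000e-03 -2.1852e+00] [ 4.000e-04  6.878e-01 -7.000e-04]
time_s: 0.98
ee_pos: [0.3295, 0.3343, 0.2314]
tcp_rot: [[0.988, 0.0, -0.153], [0.153, 0.0, 0.988], [0.0, -1.0, 0.0]]
force: [0.3, 0.2, -0.2]
gripper_width: 0.001
t 0.98 tcp [0.3295 0.3343 0.2314] shares [ 0.4535  0.0018 -1.6604] [-0.      0.0001  0.    ]
```

```bash
python3 -m inch '[[0.1,0,-0.2,0,0,0],[0.2,0,-0.4,0,0,0],[0.3,0,-0.6,0,0,0],[0.4,0,-0.8,0,0,0],[0.45,0,-1,0,0,0],[0.45,0,-1,0,0,0],[0.45,0,-1,0,0,0],[0.45,0,-1,0,0,0],[0.45,0,-1,0,0,0],[0.45,0,-1,0,0,0]]'; python3 - <<'E'
from h import *
s=env.observe(); im=viewer.grab_frame("wrist"); cv2.imwrite("pics/w1.png",im[:,:,::-1]); np.save('pics/w1.npy',np.r_[s['ee_pos'],s['tcp_rot'].ravel()])
E
```

```text
time_s: 1.82
ee_pos: [0.4489, 0.1528, 0.2312]
tcp_rot: [[0.987, -0.0, -0.16], [0.16, 0.0, 0.987], [-0.0, -1.0, 0.0]]
force: [0.0, 0.4, -0.5]
gripper_width: 0.005
```

View pics/w1.png

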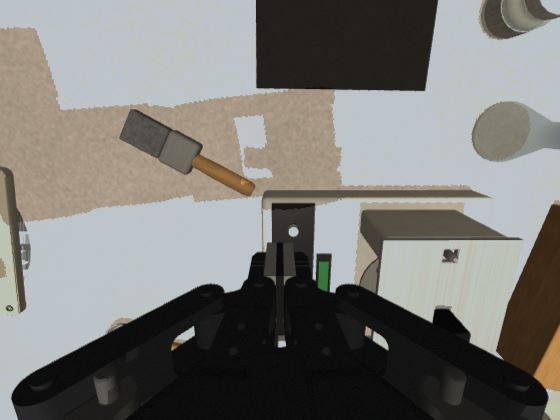

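```bash
python3 -m inch '[[-0.03,0,-0.2,0,0,0],[-0.05,0,-0.4,0,0,0],[-0.05,0,-0.6,0,0,0],[-0.05,0,-0.8,0,0,0],[-0.05,0,-1,0,0,0],[-0.05,0,-1,0,0,0],[-0.05,0,-1,0,0,0],[-0.05,0,-1,0,0,0],[-0.05,0,-1,0,0,0],[-0.05,0,-1,0,0,0]]'; python3 - <<'E'
from h import *
s=env.observe(); im=viewer.grab_frame("wrist"); cv2.imwrite("pics/w2.png",im[:,:,::-1]); np.save('pics/w2.npy',np.r_[s['ee_pos'],s['tcp_rot'].ravel()])
E
```

```text
time_s: 2.7
ee_pos: [0.4709, -0.0459, 0.2313]
tcp_rot: [[0.987, -0.0, -0.16], [0.16, 0.0, 0.987], [-0.0, -1.0, 0.0]]
force: [0.7, 0.7, 1.2]
gripper_width: -0.002
```

View pics/w2.png

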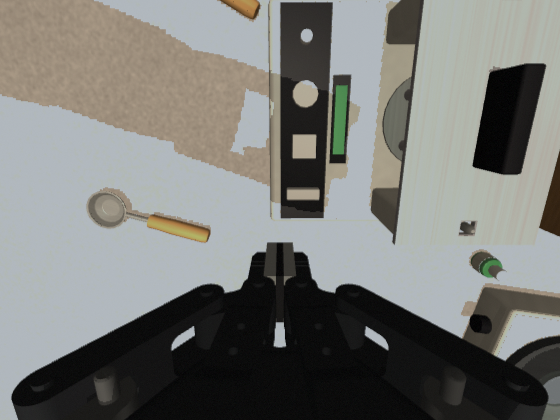

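```bash
cat >> h.py <<'E'
def ld(n):
    a=np.load(f'pics/{n}.npy'); return {"ee_pos":a[:3],"tcp_rot":a[3:].reshape(3,3),"time_s":0}
def snap(n):
    s=env.observe(); im=viewer.grab_frame("wrist"); cv2.imwrite(f"pics/{n}.png",im[:,:,::-1]); np.save(f'pics/{n}.npy',np.r_[s['ee_pos'],s['tcp_rot'].ravel()]); return s,im
E
python3 - <<'E'
from h import *
s=ld('w2'); im=cv2.imread('pics/w2.png'); g=im.astype(int).sum(2)
m=((g[:,283:326]>300)*255).astype(np.uint8); m[:5]=0;m[214:]=0
n,l,st,c=cv2.connectedComponentsWithStats(m)
P=[]
for i in range(1,n):
    if st[i][4]>50:
        p=c[i]+[283,0]; print(st[i],p); X=pix2plane('wrist',*p,.062,s);print(np.round(X,4)); P.append(X)
P=np.array(P); print(np.linalg.norm(np.diff(P,axis=0),axis=1))
for u,v in [(468,228)]: print('hole',pix2plane('wrist',u,v,.142,s))
print('tcp',proj('wrist',s['ee_pos'],s))
s1=ld('w1')
print('hole',pix2plane('wrist',451,256,.142,s1), 'small',pix2plane('wrist',293,231,.062,s1))
E
```

```text
[ 18  28  12  15 138] [306.41304348  35.11594203]
[0.4723 0.1032 0.062 ]
[ 10  80  25  27 537] [305.0689013   93.16201117]
[0.4806 0.0521 0.062 ]
[ 10 135  23  23 529] [304. 146.]
[0.489  0.0007 0.062 ]
[ 41 176   2  38  53] [324.71698113 197.75471698]
[ 0.522  -0.0511  0.062 ]
[  4 189  33  11 356] [302.86516854 193.9747191 ]
[ 0.4973 -0.0507  0.062 ]
[0.05177925 0.05210627 0.06136912 0.02465238]
hole [ 0.63141346 -0.03848353  0.142     ]
tcp [280.04979512 255.5842709 ]
hole [0.60346982 0.13283017 0.142     ] small [0.47198567 0.10319645 0.062     ]
```

```bash
python3 -c "
from h import *
go([.4806,.0521,.068],9.23)"; python3 -m inch '[[0.03,0,0.15,0,0,0],[0.06,0.1,0.3,0,0,0],[0.09,0.2,0.4,0,0,0],[0.125,0.3,0.475,0,0,0],[0.125,0.4,0.475,0,0,0],[0.125,0.5,0.475,0,0,0],[0.125,0.6,0.475,0,0,0],[0.125,0.7,0.475,0,0,0],[0.125,0.8,0.475,0,0,0],[0.125,0.8,0.475,0,0,0]]'; python3 -c "
from h import *
go([.4806,.0521,.057],9.23)"
```

```text
t 2.75 tcp [ 0.471  -0.046   0.2313] shares [0.126  0.8166 0.4763] [-0.0001 -0.0003 -0.0001]
time_s: 3.58
ee_pos: [0.4785, 0.0512, 0.0685]
tcp_rot: [[0.987, -0.006, -0.159], [0.159, -0.0, 0.987], [-0.006, -1.0, 0.0]]
force: [0.0, 0.4, -1.1]
gripper_width: 0.002
t 3.58 tcp [0.4785 0.0512 0.0685] shares [0.0116 0.0575 0.0028] [-0.0003 -0.0008 -0.0035]
```

```bash
python3 -m inch '[[0,0.01,0,0,0,0],[0,0.02,0,0,0,0],[0,0.03,0,0,0,0],[0,0.04,0,0,0,0],[0,0.05,0,0,0,0],[0,0.058,0,0,0,0],[0,0.064,0,0,0,0],[0,0.068,0,0,0,0],[0,0.068,0,0,0,0],[0,0.068,0,0,0,0]]'; python3 -c "
from h import *
go([.4806,.0521,.057],9.23); print(env.observe()['force'])"
```

```text
time_s: 4.42
ee_pos: [0.4814, 0.0504, 0.058]
tcp_rot: [[0.988, 0.001, -0.157], [0.157, 0.0, 0.988], [0.001, -1.0, -0.0]]
force: [1.7, 0.9, 3.9]
gripper_width: 0.002
t 4.42 tcp [0.4814 0.0504 0.058 ] shares [-0.0026  0.0048  0.0091] [ 0.     -0.002   0.0007]
[1.70566709 0.87868893 3.88301863]
```

```bash
python3 -m inch '[[0,0.003,0,0,0,0],[0,0.006,0,0,0,0],[0,0.009,0,0,0,0],[0,0.011,0,0,0,0],[0,0.011,0,0,0,0],[0,0.011,0,0,0,0],[0,0.011,0,0,0,0],[0,0.011,0,0,0,0],[0,0.011,0,0,0,0],[0,0.011,0,0,0,0]]'; python3 - <<'E'
from h import *
im=viewer.grab_frame("wrist"); cv2.imwrite("pics/w3.png",im[:,:,::-1])
E
```

```text
time_s: 5.25
ee_pos: [0.4815, 0.0504, 0.0567]
tcp_rot: [[0.988, 0.001, -0.157], [0.157, 0.0, 0.988], [0.001, -1.0, -0.0]]
force: [-0.6, 0.1, 17.2]
gripper_width: 0.004
```

View pics/w3.png

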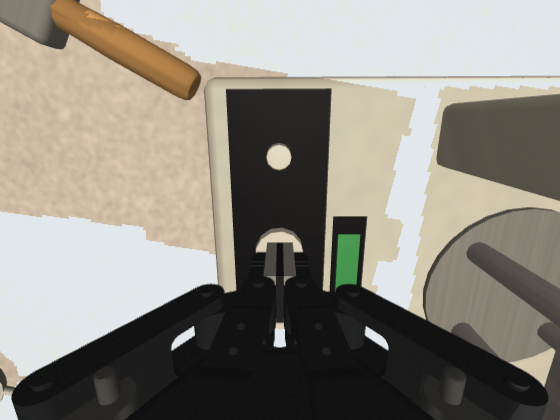

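```bash
python3 -m inch '[[0,-0.05,0,0,0,0],[0,-0.2,0,0,0,0],[0,-0.4,0,0,0,0],[0,-0.6,0,0,0,0],[0,-0.8,0,0,0,0],[0,-0.87,0,0,0,0],[0.1,-0.87,0,0,0,0],[0.2,-0.87,0,0,0,0],[0.2,-0.87,0,0,0,0],[0.2,-0.87,0,0,0,0]]' 0; python3 -c "
from h import *
snap('w4');go([.6174,.0472,.2],9.23);go([.6174,.0472,.150],9.23)"
```

```text
time_s: 6.13
ee_pos: [0.5201, 0.0566, 0.2291]
tcp_rot: [[0.988, -0.001, -0.157], [0.157, -0.0, 0.988], [-0.001, -1.0, -0.0]]
force: [-0.6, 0.3, -0.2]
gripper_width: 0.994
t 6.18 tcp [0.5193 0.0565 0.2288] shares [ 0.4775  0.1427 -0.1231] [-0.0001 -0.0019 -0.0016]
t 6.18 tcp [0.5193 0.0565 0.2288] shares [ 0.4781  0.3927 -0.1231] [-0.0001 -0.0019 -0.0016]
```

View pics/w4.png

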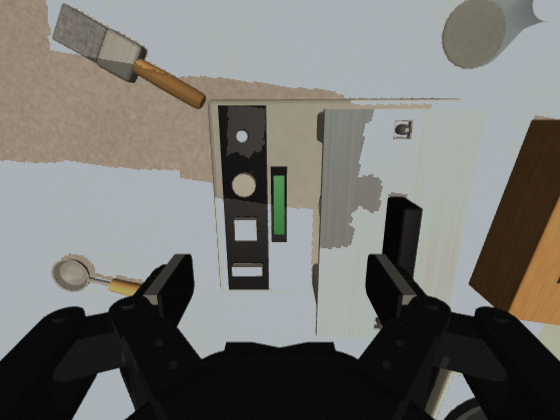

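```bash
python3 -m inch '[[0.1,0,-0.03,0,0,0],[0.25,0,-0.06,0,0,0],[0.4,0,-0.1,0,0,0],[0.478,0,-0.123,0,0,0],[0.478,0.05,-0.123,0,0,0],[0.478,0.15,-0.123,0,0,0],[0.478,0.25,-0.123,0,0,0],[0.478,0.33,-0.123,0,0,0],[0.478,0.37,-0.123,0,0,0],[0.478,0.37,-0.123,0,0,0]]' 0; python3 -c "
from h import *
go([.6174,.0472,.150],9.23);snap('w5')"
```

```text
time_s: 7.02
ee_pos: [0.6155, 0.0473, 0.1528]
tcp_rot: [[0.988, -0.006, -0.157], [0.157, -0.0, 0.988], [-0.006, -1.0, 0.001]]
force: [0.0, 0.0, 0.3]
gripper_width: 1.004
t 7.02 tcp [0.6155 0.0473 0.1528] shares [ 0.0095  0.0137 -0.002 ] [-0.0004 -0.0019 -0.0039]
```

View pics/w5.png

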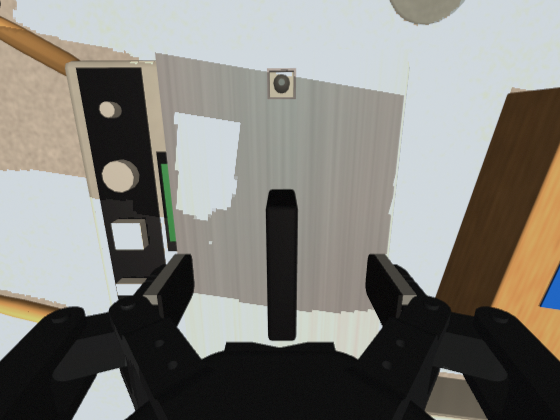

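```bash
python3 -m inch '[[0,0,0,0,0,0],[0,0,0,0,0,0],[0,0,0,0,0,0],[0,0,0,0,0,0],[0,0,0,0,0,0],[0,0,0,0,0,0],[0,0,0,0,0,0],[0,0,0,0,0,0],[0,0,0,0,0,0],[0,0,0,0,0,0]]' 1; python3 -m inch '[[0,-0.01,0,0,0,0],[0,-0.02,0,0,0,0],[0,-0.03,0,0,0,0],[0,-0.04,0,0,0,0],[0,-0.05,0,0,0,0],[0,-0.06,0,0,0,0],[0,-0.08,0,0,0,0],[0,-0.1,0,0,0,0],[0,-0.12,0,0,0,0],[0,-0.15,0,0,0,0]]'; python3 -c "
from h import *
snap('w6');s=env.observe();print(s['time_s'],s['gripper_width'],s['ee_pos'],s['force'])"
```

```text
time_s: 7.9
ee_pos: [0.6187, 0.0474, 0.1561]
tcp_rot: [[0.988, 0.0, -0.158], [0.158, -0.0, 0.988], [0.0, -1.0, -0.0]]
force: [-1.7, -0.6, 6.1]
gripper_width: 0.154
time_s: 8.73
ee_pos: [0.6185, 0.0474, 0.1858]
tcp_rot: [[0.988, -0.0, -0.157], [0.157, -0.0, 0.988], [-0.0, -1.0, 0.0]]
force: [1.0, 0.0, -2.3]
gripper_width: 0.148
8.7833 0.14672776348243904 [0.61931127 0.04745232 0.18728852] [ 0.16017753 -0.31195961 -0.98740192]
```

View pics/w6.png

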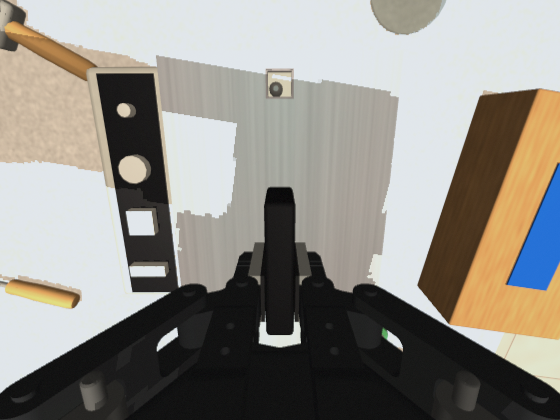

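```bash
python3 -m inch '[[-0.02,-0.05,0.05,0,0,0],[-0.06,-0.1,0.13,0,0,0],[-0.1,-0.15,0.23,0,0,0],[-0.15,-0.2,0.35,0,0,0],[-0.2,-0.2,0.48,0,0,0],[-0.26,-0.2,0.61,0,0,0],[-0.32,-0.2,0.73,0,0,0],[-0.37,-0.2,0.83,0,0,0],[-0.41,-0.2,0.9,0,0,0],[-0.43,-0.2,0.93,0,0,0]]'; python3 -c "
from h import *
snap('w7');s=env.observe();print(s['time_s'],s['gripper_width'],s['ee_pos'],s['force'])"
```

```text
time_s: 9.62
ee_pos: [0.5027, 0.2195, 0.2261]
tcp_rot: [[0.987, -0.0, -0.159], [0.159, 0.001, 0.987], [-0.0, -1.0, 0.001]]
force: [0.4, -0.0, -2.2]
gripper_width: 0.152
9.6667 0.1472397287399973 [0.50258416 0.21941937 0.2260365 ] [-1.32708852  1.43857595 -3.24343739]
```

View pics/w7.png

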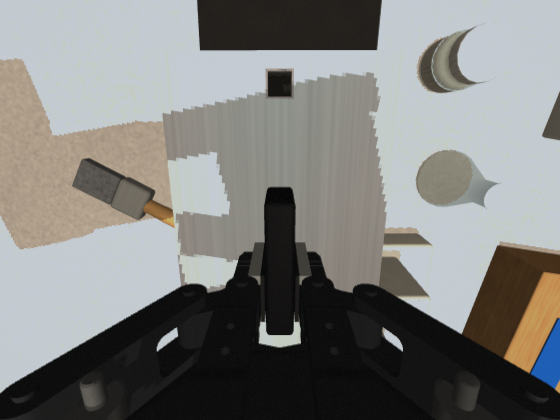

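```bash
python3 - <<'E'
from h import *
for n,ps in [('w7',[(201,49.5),(379,49),(198,5),(382,5)]),('w1',[(256.5,87.5),(425.5,90),(256.5,4),(436.5,4)])]:
    s=ld(n)
    P=np.array([pix2plane('wrist',u,v,.002,s) for u,v in ps])[:,:2]
    print(np.round(P,4)); e=P[1]-P[0]; L=np.linalg.norm(e); yaw=np.arctan2(e[1],e[0]); ny=np.array([-np.sin(yaw),np.cos(yaw)])
    print(L,np.degrees(yaw),P[:2].mean(0)+.125*ny, [np.degrees(np.arctan2(-(P[i+2]-P[i])[0],(P[i+2]-P[i])[1])) for i in (0,1)])
E
```

```text
[[0.3912 0.3493]
 [0.5902 0.3817]
 [0.3843 0.3925]
 [0.5824 0.4243]]
0.2015714793916363 9.25835907410685 [0.47059373 0.48888432] [np.float64(9.075297410437425), np.float64(10.303433741380728)]
[[0.4044 0.2531]
 [0.6032 0.2824]
 [0.3926 0.3383]
 [0.5887 0.3699]]
0.2009741317371661 8.359577134728216 [0.48564099 0.39141737] [np.float64(7.890864240267737), np.float64(9.410188034303735)]
```

```bash
python3 -c "
from h import *
go([.4865,.392,.05],9.0)"; python3 -m inch '[[0.01,0.02,0.08,0,0,0],[0.02,0.08,0.2,0,0,0],[0.03,0.18,0.34,0,0,0],[0.04,0.3,0.48,0,0,0],[0.055,0.42,0.62,0,0,0],[0.055,0.54,0.74,0,0,0],[0.055,0.65,0.81,0,0,0],[0.055,0.74,0.86,0,0,0],[0.055,0.82,0.86,0,0,0],[0.055,0.86,0.86,0,0,0]]'; python3 -c "
from h import *
snap('w8');go([.4865,.392,.0225],9.0)"
```

```text
t 9.67 tcp [0.5026 0.2194 0.226 ] shares [0.0585 0.8807 0.8642] [-0.0004  0.0019 -0.0002]
time_s: 10.5
ee_pos: [0.4877, 0.3887, 0.0514]
tcp_rot: [[0.987, -0.002, -0.158], [0.158, -0.002, 0.987], [-0.002, -1.0, -0.001]]
force: [-0.5, -0.1, -1.7]
gripper_width: 0.145
t 10.55 tcp [0.4874 0.388  0.0507] shares [-0.0006  0.1412  0.0209] [ 0.0013  0.0006 -0.0022]
```

View pics/w8.png

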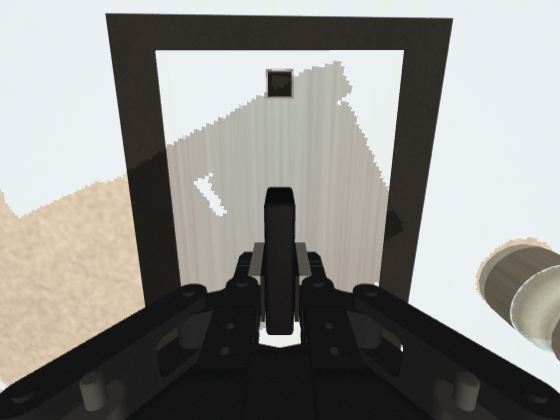

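```bash
python3 - <<'E'
from h import *
s=ld('w8')
P=np.array([pix2plane('wrist',u,v,.002,s) for u,v in [(107,14),(452,18)]])[:,:2]
e=P[1]-P[0]; yaw=np.arctan2(e[1],e[0]); print(np.linalg.norm(e),np.degrees(yaw),P.mean(0)-.125*np.array([-np.sin(yaw),np.cos(yaw)]))
E
python3 -m inch '[[0,0.02,0.005,0,0,0],[0,0.04,0.01,0,0,0],[0,0.06,0.015,0,0,0],[0,0.08,0.015,0,0,0],[0,0.1,0.015,0,0,0],[0,0.11,0.015,0,0,0],[0,0.118,0.015,0,0,0],[0,0.125,0.015,0,0,0],[0,0.125,0.015,0,0,0],[0,0.125,0.015,0,0,0]]'
```

```text
0.19921664393920208 8.412860018462093 [0.48545774 0.39103156]
time_s: 11.38
ee_pos: [0.4878, 0.3921, 0.0285]
tcp_rot: [[0.988, 0.0, -0.157], [0.157, 0.0, 0.988], [0.0, -1.0, 0.0]]
force: [-0.1, -0.1, -1.7]
gripper_width: 0.148
```

```bash
python3 -m inch '[[0,0.005,0,0,0,0],[0,0.01,0,0,0,0],[-0.005,0.015,0,0,0,0],[-0.005,0.02,0,0,0,0],[-0.005,0.024,0,0,0,0],[-0.005,0.028,0,0,0,0],[-0.005,0.03,0,0,0,0],[-0.005,0.03,0,0,0,0],[-0.005,0.03,0,0,0,0],[-0.005,0.03,0,0,0,0]]'
```

```text
time_s: 12.22
ee_pos: [0.4868, 0.3919, 0.0225]
tcp_rot: [[0.988, -0.0, -0.157], [0.157, -0.0, 0.988], [-0.0, -1.0, -0.0]]
force: [0.5, 0.4, -2.6]
gripper_width: 0.147
```

```bash
python3 -m inch '[[0,0.003,0,0,0,0],[0,0.006,0,0,0,0],[0,0.008,0,0,0,0],[0,0.008,0,0,0,0],[0,0.008,0,0,0,0],[0,0.008,0,0,0,0],[0,0.008,0,0,0,0],[0,0.008,0,0,0,0],[0,0.008,0,0,0,0],[0,0.008,0,0,0,0]]'; python3 -m inch '[[0,0,0,0,0,0],[0,0,0,0,0,0],[0,0,0,0,0,0],[0,0,0,0,0,0],[0,0,0,0,0,0],[0,-0.1,0,0,0,0],[0,-0.3,0,0,0,0],[0,-0.5,0,0,0,0],[0,-0.7,0,0,0,0],[0,-0.9,0,0,0,0]]' 0; python3 -c "
from h import *
snap('w9');go([.4678,-.35,.2],9.2)"
```

```text
time_s: 13.05
ee_pos: [0.4869, 0.392, 0.0221]
tcp_rot: [[0.988, 0.0, -0.157], [0.157, 0.0, 0.988], [0.0, -1.0, 0.0]]
force: [-2.3, -2.7, 9.3]
gripper_width: 0.15
time_s: 13.88
ee_pos: [0.4865, 0.3917, 0.2025]
tcp_rot: [[0.988, -0.0, -0.157], [0.157, -0.0, 0.988], [-0.0, -1.0, -0.0]]
force: [1.2, 1.0, -1.1]
gripper_width: 0.999
t 13.93 tcp [0.4901 0.3945 0.2113] shares [-0.6964  0.0284 -3.6589] [-0.0036 -0.0016  0.0067]
```

View pics/w9.png

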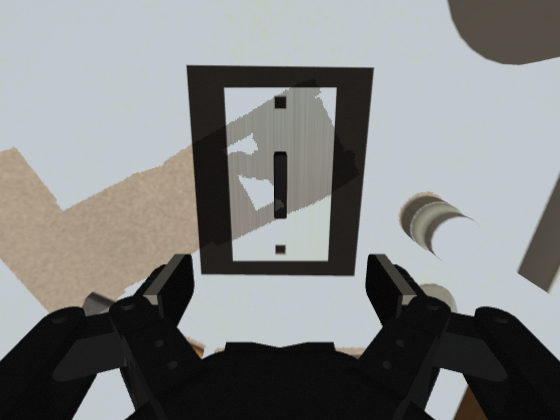

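```bash
R='[[-0.02,-0.02,-0.1,0,0,0],[-0.04,-0.05,-0.25,0,0,0],[-0.07,-0.1,-0.4,0,0,0],[-0.1,-0.1,-0.55,0,0,0],[-0.12,-0.1,-0.7,0,0,0],[-0.15,-0.1,-0.85,0,0,0],[-0.18,-0.1,-1,0,0,0],[-0.18,-0.1,-1,0,0,0],[-0.18,-0.1,-1,0,0,0],[-0.18,-0.1,-1,0,0,0]]' ; python3 -m inch '[[-0.02,-0.02,-0.1,0,0,0],[-0.04,-0.05,-0.25,0,0,0],[-0.07,-0.1,-0.4,0,0,0],[-0.1,-0.1,-0.55,0,0,0],[-0.12,-0.1,-0.7,0,0,0],[-0.15,-0.1,-0.85,0,0,0],[-0.18,-0.1,-1,0,0,0],[-0.18,-0.1,-1,0,0,0],[-0.18,-0.1,-1,0,0,0],[-0.18,-0.1,-1,0,0,0]]' 0
python3 -m inch '[[-0.02,0,-0.2,0,0,0],[-0.05,0,-0.4,0,0,0],[-0.07,0,-0.6,0,0,0],[-0.1,0,-0.8,0,0,0],[-0.12,0,-1,0,0,0],[-0.15,0,-1,0,0,0],[-0.18,0,-1,0,0,0],[-0.18,0,-1,0,0,0],[-0.18,0,-1,0,0,0],[-0.18,0,-1,0,0,0]]'
python3 -m inch '[[-0.02,0,-0.2,0,0,0],[-0.05,0,-0.4,0,0,0],[-0.07,0,-0.6,0,0,0],[-0.1,0,-0.8,0,0,0],[-0.12,0,-1,0,0,0],[-0.15,0,-1,0,0,0],[-0.18,0,-1,0,0,0],[-0.18,0,-1,0,0,0],[-0.18,0,-1,0,0,0],[-0.18,0,-1,0,0,0]]'
python3 -m inch '[[-0.02,0,-0.2,0,0,0],[-0.05,0,-0.4,0,0,0],[-0.07,0,-0.6,0,0,0],[-0.1,0,-0.8,0,0,0],[-0.12,0,-1,0,0,0],[-0.15,0,-1,0,0,0],[-0.18,0,-1,0,0,0],[-0.18,0,-1,0,0,0],[-0.18,0,-1,0,0,0],[-0.18,0,-1,0,0,0]]'
python3 -c "
from h import *
snap('w10')"
```

```text
time_s: 14.77
ee_pos: [0.483, 0.1889, 0.221]
tcp_rot: [[0.988, 0.001, -0.157], [0.157, 0.0, 0.988], [0.001, -1.0, 0.0]]
force: [0.2, 0.4, -0.2]
gripper_width: 0.998
time_s: 15.6
ee_pos: [0.4789, -0.0129, 0.221]
tcp_rot: [[0.987, 0.0, -0.16], [0.16, 0.0, 0.987], [0.0, -1.0, 0.0]]
force: [-0.0, -1.4, 0.8]
gripper_width: 0.997
time_s: 16.43
ee_pos: [0.4748, -0.2161, 0.221]
tcp_rot: [[0.987, 0.0, -0.159], [0.159, 0.0, 0.987], [0.0, -1.0, 0.0]]
force: [0.1, -0.2, 0.4]
gripper_width: 0.997
time_s: 17.27
ee_pos: [0.4709, -0.4192, 0.2211]
tcp_rot: [[0.987, 0.0, -0.159], [0.159, 0.0, 0.987], [0.0, -1.0, 0.0]]
force: [-0.7, -0.0, -0.1]
gripper_width: 1.004
```

View pics/w10.png

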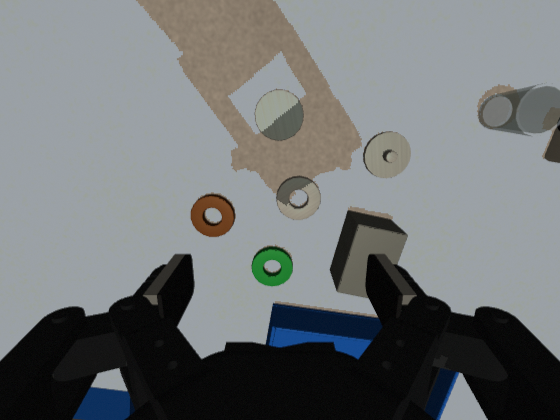

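```bash
python3 - <<'E'
from h import *
s=ld('w10')
for n,u,v,z in [('base',279,114,.018),('ring',298.5,197.5,.012),('top',387,154.5,.008),('brown',213,215,.012),('green',272.5,266,.012)]:
    print(n,np.round(pix2plane('wrist',u,v,z,s),4))
go([.4600,-.338,.1],9.2)
im=cv2.imread('pics/w10.png')[:,:,::-1]; crop(im,180,70,420,300,2.5,'pics/c10.png')
E
```

```text
base [ 0.4579 -0.3447  0.018 ]
ring [ 0.4976 -0.439   0.012 ]
top [ 0.5941 -0.37    0.008 ]
brown [ 0.3945 -0.4788  0.012 ]
green [ 0.48  -0.538  0.012]
t 17.32 tcp [ 0.471  -0.4194  0.2212] shares [0.0103 0.606  0.4107] [ 0.     -0.0005  0.0001]
```

View pics/c10.png

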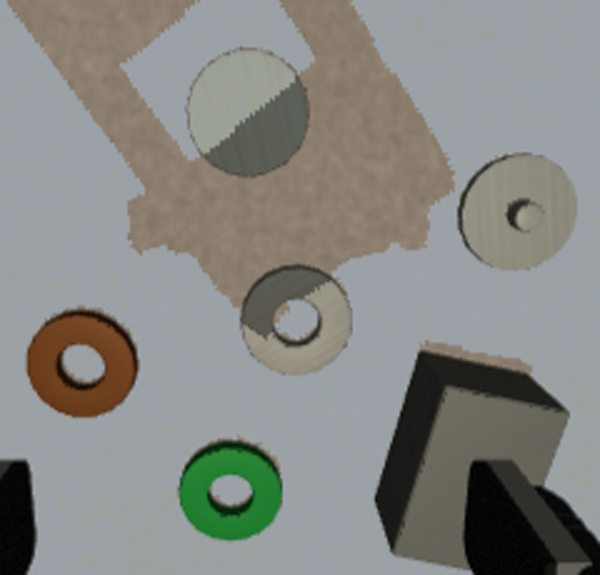

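```bash
python3 -m inch '[[0,0,0.1,0,0,0],[0,0,0.2,0,0,0],[0,0.1,0.3,0,0,0],[0,0.2,0.38,0,0,0],[0,0.3,0.38,0,0,0],[0,0.4,0.38,0,0,0],[0,0.5,0.38,0,0,0],[0,0.6,0.38,0,0,0],[0,0.7,0.38,0,0,0],[0,0.7,0.38,0,0,0]]'; python3 -c "
from h import *
snap('w11'); go([.458,-.345,0],9.2)"
```

```text
time_s: 18.15
ee_pos: [0.457, -0.3434, 0.0779]
tcp_rot: [[0.987, -0.004, -0.159], [0.159, 0.004, 0.987], [-0.004, -1.0, 0.004]]
force: [0.3, 0.6, -0.2]
gripper_width: 0.996
t 18.20 tcp [ 0.4577 -0.3441  0.0796] shares [ 0.0016  0.3978 -0.0057] [-0.0018 -0.0009 -0.0016]
```

View pics/w11.png

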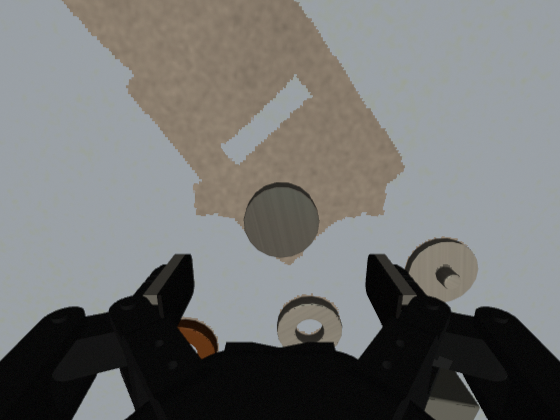

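```bash
python3 -c "
from h import *
print(pix2plane('wrist',281.5,220,.018,ld('w11')),pix2plane('wrist',308,327,.012,ld('w11')))"
python3 -m inch '[[0.003,0.08,0,0,0,0],[0.003,0.16,0,0,0,0],[0.003,0.24,0,0,0,0],[0.003,0.3,0,0,0,0],[0.003,0.35,0,0,0,0],[0.003,0.38,0,0,0,0],[0.003,0.4,0,0,0,0],[0.003,0.4,0,0,0,0],[0.003,0.4,0,0,0,0],[0.003,0.4,0,0,0,0]]'
```

```text
[ 0.45796212 -0.34375701  0.018     ] [ 0.49590311 -0.43709898  0.012     ]
time_s: 19.03
ee_pos: [0.4595, -0.3459, 0.0015]
tcp_rot: [[0.988, 0.001, -0.157], [0.157, -0.001, 0.988], [0.001, -1.0, -0.001]]
force: [-0.2, 0.5, -0.3]
gripper_width: 1.001
```

```bash
python3 -m inch '[[-0.006,0,0.01,0,0,0],[-0.006,0,0.01,0,0,0],[-0.006,0,0.01,0,0,0],[-0.006,0,0.01,0,0,0],[-0.006,0,0.01,0,0,0],[-0.006,0,0.01,0,0,0],[-0.006,0,0.01,0,0,0],[-0.006,0,0.01,0,0,0],[-0.006,0,0.01,0,0,0],[-0.006,0,0.01,0,0,0]]'
python3 -m inch '[[0,0,0,0,0,0],[0,0,0,0,0,0],[0,0,0,0,0,0],[0,0,0,0,0,0],[0,0,0,0,0,0],[0,0,0,0,0,0],[0,0,0,0,0,0],[0,0,0,0,0,0],[0,0,0,0,0,0],[0,0,0,0,0,0]]' 1
python3 -m inch '[[0,-0.03,0,0,0,0],[0,-0.06,0,0,0,0],[0,-0.1,0,0,0,0],[0,-0.15,0,0,0,0],[0,-0.2,0,0,0,0],[0,-0.25,0,0,0,0],[0,-0.3,0,0,0,0],[0,-0.34,0,0,0,0],[0,-0.36,0,0,0,0],[0,-0.36,0,0,0,0]]'
python3 -c "
from h import *
snap('w12')"
```

```text
time_s: 19.87
ee_pos: [0.4576, -0.3438, 0.0009]
tcp_rot: [[0.988, -0.0, -0.157], [0.157, 0.0, 0.988], [-0.0, -1.0, 0.0]]
force: [-0.5, -1.1, -0.4]
gripper_width: 0.999
time_s: 20.7
ee_pos: [0.4578, -0.3439, 0.0015]
tcp_rot: [[0.988, 0.0, -0.157], [0.157, -0.0, 0.988], [0.0, -1.0, -0.0]]
force: [-1.2, 1.2, 6.2]
gripper_width: 0.63
time_s: 21.53
ee_pos: [0.4582, -0.3443, 0.0743]
tcp_rot: [[0.988, 0.002, -0.157], [0.157, -0.001, 0.988], [0.001, -1.0, -0.002]]
force: [0.2, -0.7, -2.8]
gripper_width: 0.625
```

View pics/w12.png

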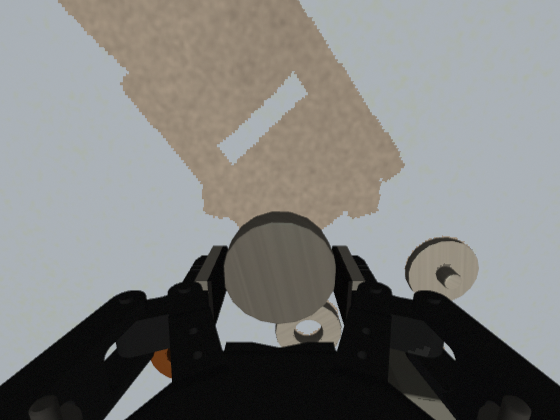

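```bash
python3 - <<'E'
from h import *
s=ld('w12'); print(s['ee_pos'])
im=cv2.imread('pics/w12.png'); crop(im[:,:,::-1],200,190,360,340,4,'pics/c12.png')
R=s['tcp_rot']
for dz in (-.002,0,.002): print(dz,proj('wrist',s['ee_pos']+R@np.array([0,-.0165,dz]),s))
well=np.array([.6174,.0472]); print('row',np.array([.4848,.0263])+.1343*np.array([.987,.1604]))
E
```

```text
[ 0.45817884 -0.34427057  0.07426942]
-0.002 [280.07493972 274.53113295]
0 [280.07494262 270.86089413]
0.002 [280.07494554 267.16130569]
row [0.6173541  0.04784172]
```

View pics/c12.png

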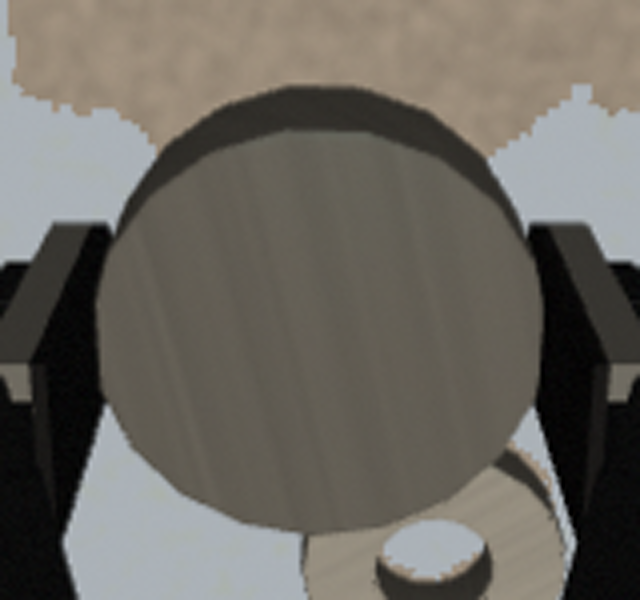

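```bash
python3 - <<'E'
from h import *
s=ld('w12');R=s['tcp_rot']
t=np.linspace(0,2*np.pi,200)
for h in (.0165,.0145,.0185):
  for dz in (-.001,0,):
    P=np.array([proj('wrist',s['ee_pos']+R@np.array([.028*np.cos(a),-h,dz+.028*np.sin(a)]),s) for a in t])
    print(h,dz,P[:,1].min(),P[:,1].max(),P[:,0].min(),P[:,0].max())
go([.6174,.0475,.2],9.23)
E
```

```text
0.0165 -0.001 218.29085572134562 321.3728557850426 222.47897557321994 337.70181464020214
0.0165 0 216.22879081494108 319.722994101775 222.36401883407353 337.816998558415
0.0145 -0.001 216.88462502423795 318.81621467919433 223.24098646850445 336.9300641030412
0.0145 0 214.84865162489362 317.18238595928506 223.12906254815843 337.0421887335015
0.0185 -0.001 219.7377194022969 323.9954828978847 221.69613814452984 338.49468806574174
0.0185 0 217.64889438886604 322.3292997174015 221.57802339109523 338.61305797296706
t 21.58 tcp [ 0.4578 -0.344   0.0735] shares [ 1.0964 -0.6331  1.8071] [ 0.0005 -0.0019  0.0004]
```

```bash
python3 -m inch '[[0.02,-0.1,0.03,0,0,0],[0.06,-0.2,0.1,0,0,0],[0.12,-0.3,0.2,0,0,0],[0.2,-0.4,0.3,0,0,0],[0.28,-0.5,0.42,0,0,0],[0.36,-0.6,0.55,0,0,0],[0.44,-0.63,0.68,0,0,0],[0.5,-0.63,0.8,0,0,0],[0.54,-0.63,0.87,0,0,0],[0.55,-0.63,0.9,0,0,0]]'
python3 -m inch '[[0.02,0,0.03,0,0,0],[0.06,0,0.1,0,0,0],[0.12,0,0.2,0,0,0],[0.2,0,0.3,0,0,0],[0.28,0,0.42,0,0,0],[0.36,0,0.55,0,0,0],[0.44,0,0.68,0,0,0],[0.5,0,0.8,0,0,0],[0.54,0,0.87,0,0,0],[0.55,0,0.9,0,0,0]]'
python3 -c "
from h import *
snap('w13');go([.6174,.0475,.2],9.23)"
```

```text
time_s: 22.42
ee_pos: [0.5383, -0.1464, 0.1985]
tcp_rot: [[0.987, -0.001, -0.16], [0.16, 0.001, 0.987], [-0.0, -1.0, 0.001]]
force: [0.2, -0.3, -3.5]
gripper_width: 0.627
time_s: 23.25
ee_pos: [0.6188, 0.0477, 0.1983]
tcp_rot: [[0.987, -0.0, -0.159], [0.159, 0.0, 0.987], [-0.0, -1.0, 0.0]]
force: [0.1, -1.3, -3.7]
gripper_width: 0.628
t 23.30 tcp [0.6184 0.0477 0.1983] shares [-0.0053 -0.0084 -0.0001] [-0.0002 -0.0012 -0.0004]
```

View pics/w13.png

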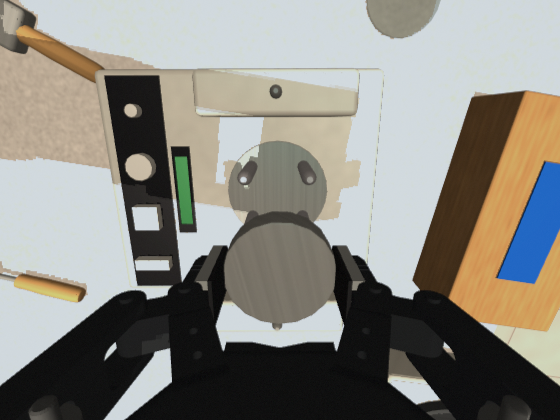

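```bash
python3 - <<'E'
from h import *
s=ld('w13'); im=cv2.imread('pics/w13.png')[:,:,::-1]; crop(im,200,70,360,340,2.2,'pics/c13.png')
W=np.array([.6174,.0475]);X=np.array([.987,.1604]);Y=np.array([-.1604,.987])
for a in (-1,1): print(proj('wrist',np.r_[W+.0255*(a*X+Y),.120],s), proj('wrist',np.r_[W+.0255*(a*X+Y),.054],s))
print('pin',proj('wrist',np.r_[W+.087*Y,.149],s),'pan',proj('wrist',np.r_[W,.054],s))
E
```

```text
[245.00288551 179.92976721] [252.62420056 166.42766826]
[311.09808113 179.7861688 ] [304.26081771 166.31040082]
pin [277.3838255   91.38629154] pan [278.52430827 191.46131787]
```

View pics/c13.png

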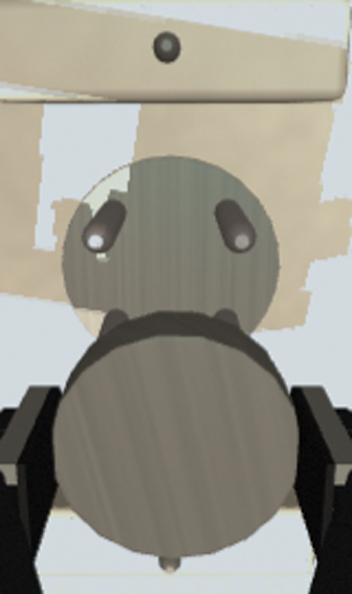

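```bash
python3 - <<'E'
from h import *
t=np.linspace(0,2*np.pi,200)
def circ(s,c,z): 
    P=np.array([proj('wrist',[c[0]+.028*np.cos(a),c[1]+.028*np.sin(a),z],s) for a in t]); return np.round([P[:,0].min(),P[:,0].max(),P[:,1].min(),P[:,1].max()],1)
s=ld('w11'); print(circ(s,[.458,-.3438],.018))
im=cv2.imread('pics/w11.png')[:,:,::-1]; crop(im,230,165,340,275,5,'pics/c11.png')
s=ld('w13'); R=s['tcp_rot']
for h in (.0165,.0145,.0125):
  for dz in (0,-.002,-.004):
    c=s['ee_pos']+R@np.array([0,-h,dz]); print(h,dz,circ(s,c,c[2]), circ(s,c,c[2]-.018))
E
```

```text
[243.5 319.6 182.8 254.7]
0.0165 0 [222.4 337.8 216.2 319.7] [228.6 331.5 205.1 299. ]
0.0165 -0.002 [222.6 337.6 220.3 323. ] [228.8 331.4 208.8 302. ]
0.0165 -0.004 [222.8 337.4 224.4 326.3] [229.  331.2 212.4 305. ]
0.0145 0 [223.1 337.1 214.8 317.2] [229.2 330.9 204.  296.9]
0.0145 -0.002 [223.4 336.8 218.9 320.5] [229.4 330.7 207.6 299.9]
0.0145 -0.004 [223.6 336.6 222.9 323.7] [229.6 330.6 211.3 302.9]Traceback (most recent call last):
  File "<stdin>", line 10, in <module>
  File "<stdin>", line 4, in circ
  File "h.py", line 16, in proj
    C,R,(f,cx,cy)=ext(name,s)
                  ~~~^^^^^^^^
  File "h.py", line 7, in ext
    i=viewer.camera_info(name)
ValueError: time passes only in moves, steps and waits
```

View pics/c11.png

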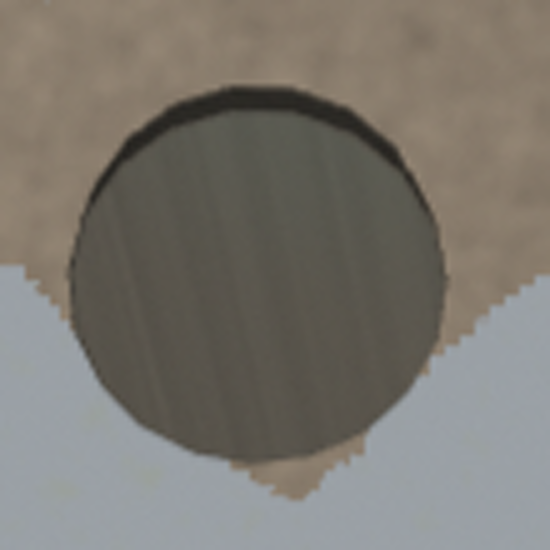

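```bash
sed -i 's/^def K(/import json,os\ndef cam(name):\n    f=f"pics\/cam_{name}.json"\n    if not os.path.exists(f):\n        json.dump({k:np.array(v).tolist() for k,v in viewer.camera_info(name).items()},open(f,"w"))\n    return json.load(open(f))\ndef K(/; s/i=viewer.camera_info(name)/i=cam(name)/' h.py; python3 -c "
from h import *
for n in ['wrist','side','scene']: cam(n)
go([.6162,.0506,.130],9.23)"
```

```text
t 23.30 tcp [0.6184 0.0477 0.1983] shares [-0.0085  0.3416  0.016 ] [-0.0002 -0.0012 -0.0004]
```

```bash
python3 -m inch '[[-0.008,0.05,0.016,0,0,0],[-0.008,0.1,0.016,0,0,0],[-0.008,0.15,0.016,0,0,0],[-0.008,0.2,0.016,0,0,0],[-0.008,0.25,0.016,0,0,0],[-0.008,0.3,0.016,0,0,0],[-0.008,0.33,0.016,0,0,0],[-0.008,0.34,0.016,0,0,0],[-0.008,0.34,0.016,0,0,0],[-0.008,0.34,0.016,0,0,0]]'
python3 -c "
from h import *
s,im=snap('w14');go([.6162,.0506,.130],9.23); crop(im,200,90,360,340,2.4,'pics/c14.png')"
```

```text
time_s: 24.13
ee_pos: [0.6164, 0.0492, 0.1311]
tcp_rot: [[0.988, 0.0, -0.157], [0.157, 0.0, 0.988], [0.0, -1.0, -0.0]]
force: [-0.4, -0.2, -3.3]
gripper_width: 0.627
t 24.18 tcp [0.6166 0.0493 0.1314] shares [-0.0009  0.007   0.0067] [ 0.     -0.0019  0.0006]
```

View pics/c14.png

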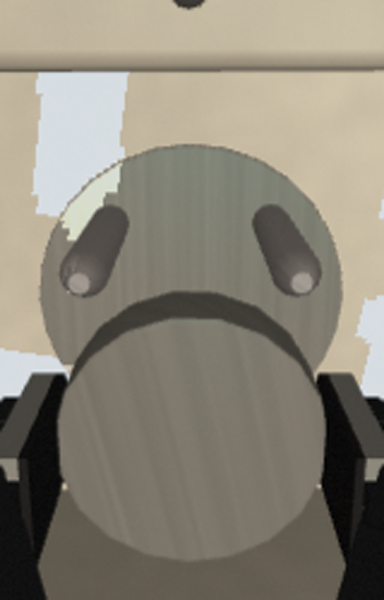

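```bash
python3 - <<'E'
from h import *
from scipy.optimize import least_squares
s=ld('w14'); R=s['tcp_rot']; ee=s['ee_pos']
def tool(P): return R.T@(P-ee)
for u,v in [(232.5,207.9),(325.8,207.5)]:
    print('tip tool mm',1e3*tool(pix2plane('wrist',u,v,.120,s)))
t=np.linspace(0,2*np.pi,400)
def rim(h,dz,dx=0):
    return np.array([proj('wrist',ee+R@np.array([dx+.028*np.cos(a),-h,dz+.028*np.sin(a)]),s) for a in t])
def f(p):
    A=rim(*p);B=rim(p[0]-.018,p[1]); return [A[:,1].min()-222.5,A[:,1].max()-323.3,B[:,1].min()-211.25,(A[:,0].max()-A[:,0].min())-111.3]
r=least_squares(f,[.0145,-.003]); print(r.x*1e3,r.fun)
E
```

```text
tip tool mm [-26.30557262  11.08849388  23.52604085]
tip tool mm [25.31534979 11.11122128 23.73563618]
[13.04628603 -4.53134049] [ 0.44746295 -0.61674234  0.11924884  0.53198347]
```

```bash
python3 -m inch '[[-0.002,0,0.003,0,0,0],[-0.002,0,0.003,0,0,0],[-0.002,0,0.003,0,0,0],[-0.002,0,0.003,0,0,0],[-0.002,0,0.003,0,0,0],[-0.002,0,0.003,0,0,0],[-0.002,0,0.003,0,0,0],[-0.002,0,0.003,0,0,0],[-0.002,0,0.003,0,0,0],[-0.002,0,0.003,0,0,0]]'
python3 -c "
from h import *
s,im=snap('w15');go([.6162,.0506,.130],9.23); crop(im,200,90,360,340,2.4,'pics/c15.png')"
```

```text
time_s: 25.02
ee_pos: [0.6156, 0.0497, 0.1309]
tcp_rot: [[0.988, -0.0, -0.157], [0.157, -0.0, 0.988], [-0.0, -1.0, -0.0]]
force: [0.3, 0.4, -3.6]
gripper_width: 0.626
t 25.07 tcp [0.6156 0.0498 0.1309] shares [0.0035 0.0044 0.0037] [ 0.     -0.0019 -0.    ]
```

View pics/c15.png

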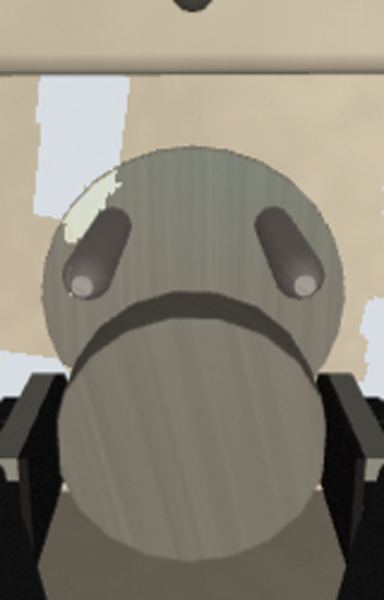

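```bash
python3 -m inch '[[0.001,0.01,0.006,0,0,0],[0.001,0.02,0.006,0,0,0],[0.001,0.03,0.006,0,0,0],[0.001,0.04,0.006,0,0,0],[0.001,0.05,0.006,0,0,0],[0.001,0.06,0.006,0,0,0],[0.001,0.07,0.006,0,0,0],[0.001,0.08,0.006,0,0,0],[0.001,0.09,0.006,0,0,0],[0.001,0.09,0.006,0,0,0]]'
python3 -c "
from h import *
s,im=snap('w16');crop(im,200,90,360,340,2.4,'pics/c16.png');print(s['force'],s['ee_pos'])"
```

```text
time_s: 25.9
ee_pos: [0.6153, 0.0509, 0.1124]
tcp_rot: [[0.988, -0.001, -0.157], [0.157, -0.0, 0.988], [-0.001, -1.0, 0.0]]
force: [-0.5, -0.8, -4.0]
gripper_width: 0.628
[-0.48269918 -0.79467213 -3.99203622] [0.61534537 0.05092493 0.11240797]
```

View pics/c16.png

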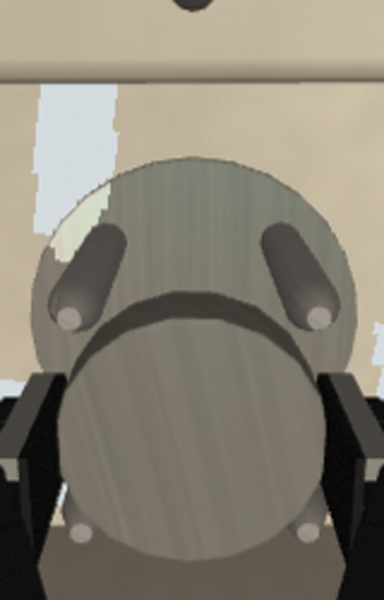

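```bash
python3 - <<'E'
from h import *
s=ld('w16'); R=s['tcp_rot']; ee=s['ee_pos']
for u,v in [(68,319),(319,318),(80,533),(308,533)]:
    print(1e3*R.T@(pix2plane('wrist',200+u/2.4,90+v/2.4,.120,s)-ee))
E
```

```text
[-25.57186759  -7.57081715  21.49487352]
[26.09710473 -7.61167262 21.71698866]
[-25.43026304  -7.57329762 -30.0482573 ]
[ 26.24791677  -7.61416862 -30.00555985]
```

```bash
python3 -m inch '[[0.001,0.02,0,0,0,0],[0.001,0.05,0,0,0,0],[0.001,0.08,0,0,0,0],[0.001,0.11,0,0,0,0],[0.001,0.14,0,0,0,0],[0.001,0.17,0,0,0,0],[0.001,0.2,0,0,0,0],[0.001,0.22,0,0,0,0],[0.001,0.235,0,0,0,0],[0.001,0.24,0,0,0,0]]'
python3 -m inch '[[0,0.003,0,0,0,0],[0,0.006,0,0,0,0],[0,0.009,0,0,0,0],[0,0.012,0,0,0,0],[0,0.015,0,0,0,0],[0,0.015,0,0,0,0],[0,0.015,0,0,0,0],[0,0.015,0,0,0,0],[0,0.015,0,0,0,0],[0,0.015,0,0,0,0]]'
```

```text
time_s: 26.78
ee_pos: [0.6156, 0.051, 0.0642]
tcp_rot: [[0.988, -0.001, -0.157], [0.157, -0.0, 0.988], [-0.001, -1.0, 0.0]]
force: [0.1, -0.5, -4.0]
gripper_width: 0.631
time_s: 27.62
ee_pos: [0.6159, 0.051, 0.062]
tcp_rot: [[0.988, 0.0, -0.157], [0.157, 0.0, 0.988], [0.0, -1.0, 0.0]]
force: [0.4, -0.0, -4.1]
gripper_width: 0.628
```

```bash
python3 -m inch '[[0,0.002,0,0,0,0],[0,0.004,0,0,0,0],[0,0.006,0,0,0,0],[0,0.008,0,0,0,0],[0,0.01,0,0,0,0],[0,0.012,0,0,0,0],[0,0.014,0,0,0,0],[0,0.016,0,0,0,0],[0,0.016,0,0,0,0],[0,0.016,0,0,0,0]]'
```

```text
time_s: 28.45
ee_pos: [0.6158, 0.051, 0.0587]
tcp_rot: [[0.988, -0.0, -0.157], [0.157, -0.0, 0.988], [-0.0, -1.0, 0.0]]
force: [0.9, -1.5, -3.5]
gripper_width: 0.622
```

```bash
python3 -m inch '[[0,0.002,0,0,0,0],[0,0.004,0,0,0,0],[0,0.006,0,0,0,0],[0,0.008,0,0,0,0],[0,0.01,0,0,0,0],[0,0.01,0,0,0,0],[0,0.01,0,0,0,0],[0,0.01,0,0,0,0],[0,0.01,0,0,0,0],[0,0.01,0,0,0,0]]'
```

```text
time_s: 29.28
ee_pos: [0.6159, 0.051, 0.0568]
tcp_rot: [[0.988, 0.0, -0.157], [0.157, 0.0, 0.988], [0.0, -1.0, -0.0]]
force: [-0.3, -0.3, -2.8]
gripper_width: 0.626
```

```bash
python3 -m inch '[[0,0.002,0,0,0,0],[0,0.004,0,0,0,0],[0,0.006,0,0,0,0],[0,0.008,0,0,0,0],[0,0.008,0,0,0,0],[0,0.008,0,0,0,0],[0,0.008,0,0,0,0],[0,0.008,0,0,0,0],[0,0.008,0,0,0,0],[0,0.008,0,0,0,0]]'
```

```text
time_s: 30.12
ee_pos: [0.6159, 0.051, 0.0555]
tcp_rot: [[0.988, 0.0, -0.157], [0.157, -0.0, 0.988], [0.0, -1.0, -0.0]]
force: [-2.8, 0.4, 5.8]
gripper_width: 0.628
```

```bash
python3 -m inch '[[0,0,0,0,0,0],[0,0,0,0,0,0],[0,0,0,0,0,0],[0,0,0,0,0,0],[0,-0.05,0,0,0,0],[0,-0.15,0,0,0,0],[0,-0.3,0,0,0,0],[0,-0.5,0,0,0,0],[0,-0.7,0,0,0,0],[0,-0.82,-0.05,0,0,0]]' 0
python3 -m inch '[[-0.03,0,-0.2,0,0,0],[-0.06,0,-0.3,0,0,0],[-0.09,0,-0.4,0,0,0],[-0.12,0,-0.45,0,0,0],[-0.12,0,-0.45,0,0,0],[-0.12,0,-0.45,0,0,0],[-0.12,0,-0.45,0,0,0],[-0.12,0,-0.45,0,0,0],[-0.12,0,-0.45,0,0,0],[-0.12,0,-0.45,0,0,0]]' 0
python3 -c "
from h import *
s,im=snap('w17');go([.48,-.52,.22],9.2)"
```

```text
time_s: 30.95
ee_pos: [0.6188, 0.0423, 0.2242]
tcp_rot: [[0.987, 0.005, -0.158], [0.158, 0.001, 0.987], [0.005, -1.0, -0.0]]
force: [1.2, 0.8, -0.7]
gripper_width: 1.002
time_s: 31.78
ee_pos: [0.608, -0.0507, 0.219]
tcp_rot: [[0.987, -0.0, -0.158], [0.158, 0.0, 0.987], [-0.0, -1.0, 0.0]]
force: [-0.4, -0.4, -0.1]
gripper_width: 1.0
t 31.83 tcp [ 0.608  -0.0508  0.219 ] shares [-1.0031 -0.0051 -2.215 ] [-0.0001 -0.001  -0.0001]
```

View pics/w17.png

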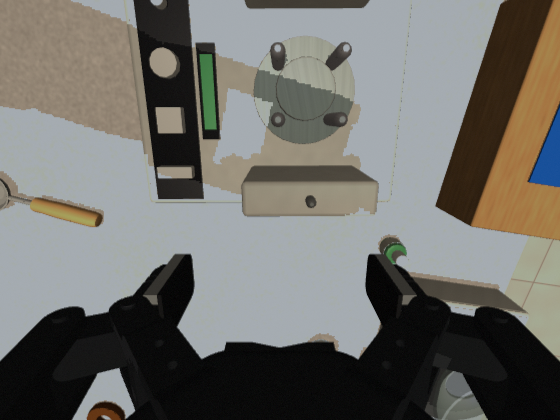

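```bash
python3 -m inch '[[-0.1,0,-0.2,0,0,0],[-0.2,0,-0.4,0,0,0],[-0.3,0,-0.6,0,0,0],[-0.4,0,-0.8,0,0,0],[-0.45,0,-1,0,0,0],[-0.45,0,-1,0,0,0],[-0.45,0,-1,0,0,0],[-0.45,0,-1,0,0,0],[-0.45,0,-1,0,0,0],[-0.45,0,-1,0,0,0]]' 0
python3 -m inch '[[-0.1,0,-0.2,0,0,0],[-0.2,0,-0.4,0,0,0],[-0.3,0,-0.6,0,0,0],[-0.4,0,-0.8,0,0,0],[-0.45,0.1,-1,0,0,0],[-0.45,0.1,-1,0,0,0],[-0.45,0.1,-1,0,0,0],[-0.45,0.1,-1,0,0,0],[-0.45,0.1,-1,0,0,0],[-0.45,0.1,-1,0,0,0]]' 0
python3 -c "
from h import *
s,im=snap('w18');go([.4976,-.439,.1],9.2)"
```

```text
time_s: 32.67
ee_pos: [0.5508, -0.2616, 0.219]
tcp_rot: [[0.987, -0.0, -0.159], [0.159, 0.0, 0.987], [-0.0, -1.0, 0.0]]
force: [-0.7, 1.0, 0.3]
gripper_width: 1.004
time_s: 33.5
ee_pos: [0.4941, -0.473, 0.1997]
tcp_rot: [[0.987, 0.0, -0.16], [0.16, 0.0, 0.987], [0.0, -1.0, 0.0]]
force: [-0.4, -0.4, 0.5]
gripper_width: 0.999
t 33.55 tcp [ 0.4941 -0.4732  0.1998] shares [0.0444 0.4988 0.1659] [ 0.0001 -0.0002  0.0002]
```

View pics/w18.png

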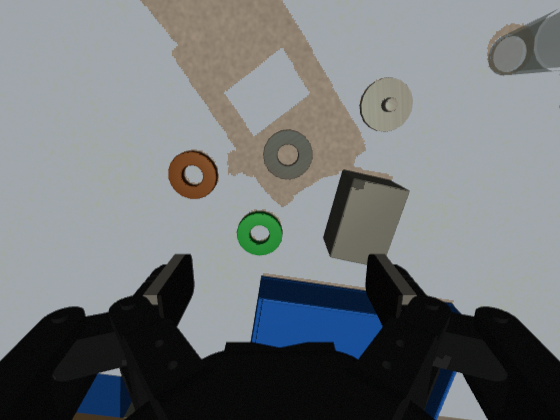

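```bash
python3 - <<'E'
from h import *
s=ld('w18'); R=s['tcp_rot']; im=cv2.imread('pics/w18.png')[:,:,::-1]; crop(im,220,90,420,270,4,'pics/c18.png')
c=pix2plane('wrist',288,154,.012,s); print('ring',c,'top',pix2plane('wrist',386,104.5,.008,s))
for u,v,z in [(345,170,.055),(325,240,.055),(407,190,.055),(344,178,0.0)]: print(1e3*R.T@(pix2plane('wrist',u,v,z,s)-c))
t=np.linspace(0,2*np.pi,200)
P=np.array([proj('wrist',[c[0]+.028*np.cos(a),c[1]+.028*np.sin(a),.012],s) for a in t]); print(P.min(0),P.max(0))
E
```

```text
ring [ 0.49794805 -0.43938548  0.012     ] top [ 0.59414288 -0.37044038  0.008     ]
[ 55.46614552 -42.98388816 -10.76956652]
[ 38.88997486 -42.9952787  -85.84286934]
[119.4467277  -42.96597157 -31.18295152]
[ 67.21041305  12.01812207 -29.77436238]
[263.05477394 128.23414387] [312.95888533 178.55149245]
```

View pics/c18.png

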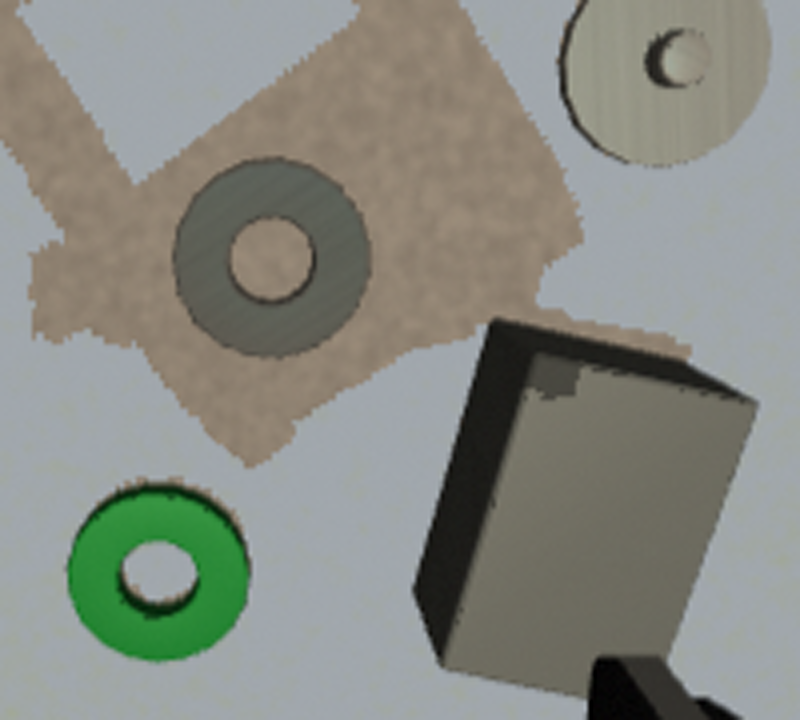

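```bash
python3 - <<'E'
from h import *
s=ld('w18'); R=s['tcp_rot']; c=pix2plane('wrist',287.9,154.85,.012,s); print(c)
for u,v,z in [(353.7,178,.055),(343,170,0.0)]: print(1e3*R.T@(pix2plane('wrist',u,v,z,s)-c))
go([c[0],c[1],.06],9.2)
E
```

```text
[ 0.49799541 -0.44033734  0.012     ]
[ 64.77323867 -42.98163003 -17.88473507]
[ 65.54171104  12.01849538 -19.23231368]
t 33.55 tcp [ 0.4941 -0.4732  0.1998] shares [0.0452 0.6988 0.1591] [ 0.0001 -0.0002  0.0002]
```

```bash
python3 -m inch '[[0.045,0,0.08,0,0,0],[0.045,0.1,0.159,0,0,0],[0.045,0.2,0.159,0,0,0],[0.045,0.3,0.159,0,0,0],[0.045,0.4,0.159,0,0,0],[0.045,0.5,0.159,0,0,0],[0.045,0.6,0.159,0,0,0],[0.045,0.67,0.159,0,0,0],[0.045,0.7,0.159,0,0,0],[0.045,0.7,0.159,0,0,0]]' 0.15
python3 -m inch '[[0,0,0,0,0,0],[0,0,0,0,0,0],[0,0,0,0,0,0],[0,0,0,0,0,0],[0,0,0,0,0,0],[0,0,0,0,0,0],[0,0,0,0,0,0],[0,0,0,0,0,0],[0,0,0,0,0,0],[0,0,0,0,0,0]]'
python3 -c "
from h import *
s,im=snap('w19'); crop(im,160,120,400,300,3.2,'pics/c19.png');print(s['ee_pos'])"
```

```text
time_s: 34.38
ee_pos: [0.4967, -0.4406, 0.0579]
tcp_rot: [[0.987, -0.002, -0.158], [0.158, 0.002, 0.987], [-0.001, -1.0, 0.002]]
force: [0.2, -0.2, 0.6]
gripper_width: 0.85
time_s: 35.22
ee_pos: [0.4969, -0.4421, 0.0591]
tcp_rot: [[0.988, -0.0, -0.157], [0.157, 0.0, 0.988], [-0.0, -1.0, 0.0]]
force: [-0.1, -0.5, 0.1]
gripper_width: 0.849
[ 0.49689681 -0.44205188  0.05907837]
```

View pics/c19.png

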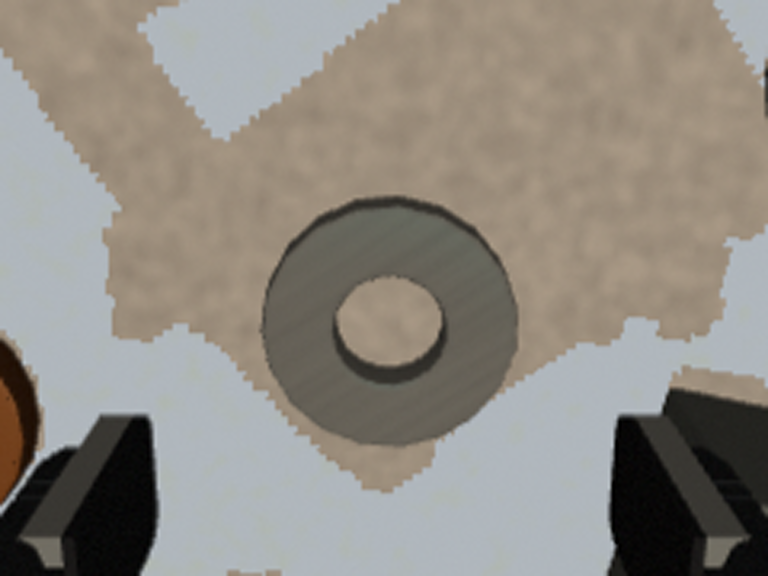

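```bash
cat >> h.py <<'E'
from scipy.optimize import least_squares
def fit_disc(s,z,l,r,t_,b,rad=.028):
    """world xy of disc whose top face (height z) spans pixel columns l..r and rows t..b"""
    t=np.linspace(0,2*np.pi,120)
    def f(p):
        P=np.array([proj('wrist',[p[0]+rad*np.cos(a),p[1]+rad*np.sin(a),z],s) for a in t])
        return [P[:,0].min()+P[:,0].max()-l-r,P[:,1].min()+P[:,1].max()-t_-b]
    q=least_squares(f,pix2plane('wrist',(l+r)/2,(t_+b)/2,z,s)[:2]).x
    off=s['tcp_rot'].T@(np.r_[q,z]-s['ee_pos']); print('disc',np.round(q,4),'in tool mm',np.round(off*1e3,1)); return q
E
python3 -c "
from h import *
s=ld('w19');fit_disc(s,.012,241.9,321.9,184.1,259.4)
fit_disc(ld('w11'),.018,243.6,319,187,257.4)"
```

```text
disc [ 0.498  -0.4405] in tool mm [ 1.3 47.1  1.3]
disc [ 0.4582 -0.3465] in tool mm [ 1.  59.8 -3.5]
```

```bash
python3 -m inch '[[0.006,0.05,0.006,0,0,0],[0.006,0.1,0.006,0,0,0],[0.006,0.15,0.006,0,0,0],[0.006,0.2,0.006,0,0,0],[0.006,0.24,0.006,0,0,0],[0.006,0.27,0.006,0,0,0],[0.006,0.29,0.006,0,0,0],[0.006,0.295,0.006,0,0,0],[0.006,0.295,0.006,0,0,0],[0.006,0.295,0.006,0,0,0]]'
python3 -m inch '[[0,0,0,0,0,0],[0,0,0,0,0,0],[0,0,0,0,0,0],[0,0,0,0,0,0],[0,0,0,0,0,0],[0,0,0,0,0,0],[0,0,0,0,0,0],[0,0,0,0,0,0],[0,0,0,0,0,0],[0,0,0,0,0,0]]' 1
python3 -m inch '[[0,-0.03,0,0,0,0],[0,-0.06,0,0,0,0],[0,-0.1,0,0,0,0],[0,-0.15,0,0,0,0],[0,-0.2,0,0,0,0],[0,-0.3,0,0,0,0],[0,-0.4,0,0,0,0],[0,-0.5,0,0,0,0],[0,-0.6,0,0,0,0],[0,-0.7,0,0,0,0]]'
python3 -c "
from h import *
s,im=snap('w20'); crop(im,160,120,400,340,2.7,'pics/c20.png');print(s['ee_pos']);go([.6163,.0468,.2],9.23)"
```

```text
time_s: 36.1
ee_pos: [0.4982, -0.4409, 0.0004]
tcp_rot: [[0.988, 0.0, -0.157], [0.157, -0.0, 0.988], [0.0, -1.0, -0.0]]
force: [1.0, -0.6, -0.6]
gripper_width: 0.85
time_s: 36.93
ee_pos: [0.4982, -0.441, 0.0017]
tcp_rot: [[0.988, 0.001, -0.158], [0.158, -0.001, 0.988], [0.0, -1.0, -0.001]]
force: [-1.2, 2.2, 8.1]
gripper_width: 0.623
time_s: 37.77
ee_pos: [0.4979, -0.4407, 0.1421]
tcp_rot: [[0.988, 0.001, -0.157], [0.157, -0.0, 0.988], [0.0, -1.0, -0.001]]
force: [0.7, -0.4, -1.4]
gripper_width: 0.62
[ 0.49794953 -0.44067155  0.14210593]
t 37.82 tcp [ 0.4998 -0.4424  0.1465] shares [ 0.9613 -0.276   2.3222] [ 0.0035 -0.002   0.0027]
```

View pics/c20.png

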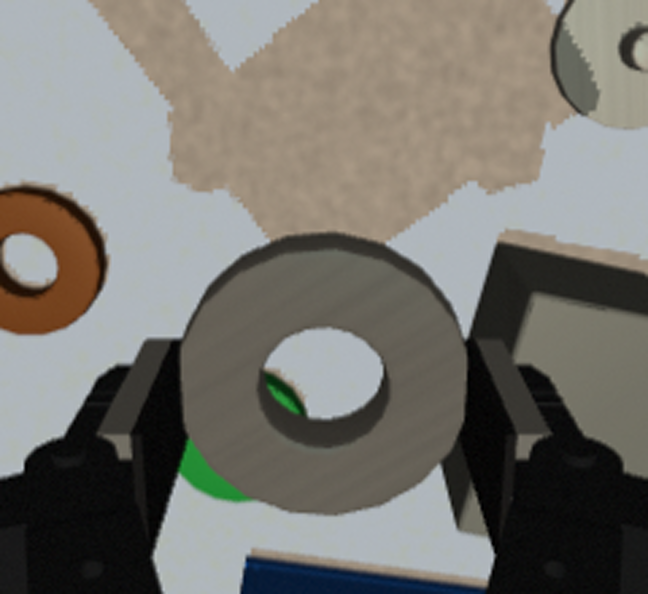

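```bash
python3 -c "
from h import *
s=ld('w20');fit_disc(s,s['ee_pos'][2]+.0103,227,332.6,211.5,310.4)"
python3 -m inch '[[0.02,-0.03,0.05,0,0,0],[0.06,-0.08,0.13,0,0,0],[0.1,-0.15,0.24,0,0,0],[0.14,-0.2,0.37,0,0,0],[0.19,-0.26,0.5,0,0,0],[0.24,-0.3,0.63,0,0,0],[0.28,-0.3,0.76,0,0,0],[0.31,-0.3,0.88,0,0,0],[0.33,-0.3,0.96,0,0,0],[0.34,-0.3,1,0,0,0]]'
python3 -m inch '[[0.02,0,0.05,0,0,0],[0.06,0,0.13,0,0,0],[0.1,0,0.24,0,0,0],[0.14,0,0.37,0,0,0],[0.19,0,0.5,0,0,0],[0.24,0,0.63,0,0,0],[0.28,0,0.76,0,0,0],[0.31,0,0.86,0,0,0],[0.33,0,0.9,0,0,0],[0.34,0,0.92,0,0,0]]'
python3 -c "
from h import *
go([.6163,.0468,.16],9.23)"
```

```text
disc [ 0.4977 -0.4401] in tool mm [ -0.1 -10.3   0.6]
time_s: 38.65
ee_pos: [0.5329, -0.2285, 0.1996]
tcp_rot: [[0.987, -0.002, -0.16], [0.16, 0.002, 0.987], [-0.002, -1.0, 0.002]]
force: [-0.6, -0.4, -2.2]
gripper_width: 0.62
time_s: 39.48
ee_pos: [0.572, -0.0387, 0.1999]
tcp_rot: [[0.987, -0.0, -0.159], [0.159, 0.0, 0.987], [-0.0, -1.0, 0.0]]
force: [0.1, -0.3, -1.8]
gripper_width: 0.618
t 39.48 tcp [ 0.572  -0.0387  0.1999] shares [0.2868 0.1996 0.387 ] [-0.     -0.001  -0.0002]
```

```bash
python3 -m inch '[[0.04,0,0.05,0,0,0],[0.09,0,0.12,0,0,0],[0.15,0,0.2,0,0,0],[0.21,0,0.28,0,0,0],[0.26,0,0.34,0,0,0],[0.287,0.05,0.384,0,0,0],[0.287,0.12,0.384,0,0,0],[0.287,0.2,0.384,0,0,0],[0.287,0.26,0.384,0,0,0],[0.287,0.3,0.384,0,0,0]]'
python3 -m inch '[[0,0,0,0,0,0],[0,0,0,0,0,0],[0,0,0,0,0,0],[0,0,0,0,0,0],[0,0,0,0,0,0],[0,0,0,0,0,0],[0,0,0,0,0,0],[0,0,0,0,0,0],[0,0,0,0,0,0],[0,0,0,0,0,0]]'
python3 -c "
from h import *
s,im=snap('w21'); crop(im,200,90,360,340,2.4,'pics/c21.png');go([.6164,.0462,.12],9.23)"
```

```text
time_s: 40.32
ee_pos: [0.6154, 0.0445, 0.1379]
tcp_rot: [[0.988, -0.003, -0.157], [0.157, -0.0, 0.988], [-0.003, -1.0, 0.0]]
force: [0.2, 0.2, -1.5]
gripper_width: 0.617
time_s: 41.15
ee_pos: [0.6164, 0.0448, 0.1402]
tcp_rot: [[0.988, 0.0, -0.157], [0.157, -0.0, 0.988], [0.0, -1.0, -0.0]]
force: [-0.2, 0.9, -1.9]
gripper_width: 0.616
t 41.20 tcp [0.6164 0.0448 0.1401] shares [0.0011 0.1007 0.0068] [ 0.     -0.0019  0.    ]
```

View pics/c21.png

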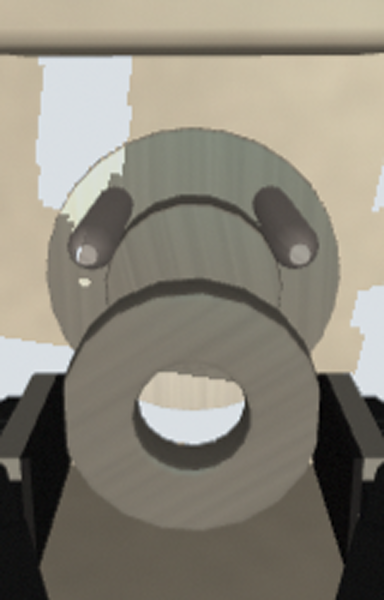

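```bash
python3 -c "
from h import *
s=ld('w21');R=s['tcp_rot']
for u in (236.25,325.4): print(1e3*R.T@(pix2plane('wrist',u,195.6,.12,s)-s['ee_pos']))
fit_disc(s,s['ee_pos'][2]+.0103,227.5,332.9,90+294/2.4,90+529/2.4)"
python3 -m inch '[[0.001,0.01,0.007,0,0,0],[0.001,0.03,0.007,0,0,0],[0.001,0.05,0.007,0,0,0],[0.001,0.06,0.007,0,0,0],[0.001,0.07,0.007,0,0,0],[0.001,0.08,0.007,0,0,0],[0.001,0.08,0.007,0,0,0],[0.001,0.08,0.007,0,0,0],[0.001,0.08,0.007,0,0,0],[0.001,0.08,0.007,0,0,0]]'
python3 -c "
from h import *
s,im=snap('w22'); crop(im,200,90,360,340,2.4,'pics/c22.png')"
```

```text
[-25.32755206  20.17937871  28.1781159 ]
[26.25508888 20.18307724 28.15946654]
disc [0.6164 0.0452] in tool mm [  0.1 -10.3   0.3]
time_s: 42.03
ee_pos: [0.6165, 0.0462, 0.1243]
tcp_rot: [[0.988, 0.0, -0.157], [0.157, 0.0, 0.988], [0.0, -1.0, -0.0]]
force: [-0.1, -1.2, -2.5]
gripper_width: 0.616
```

View pics/c22.png

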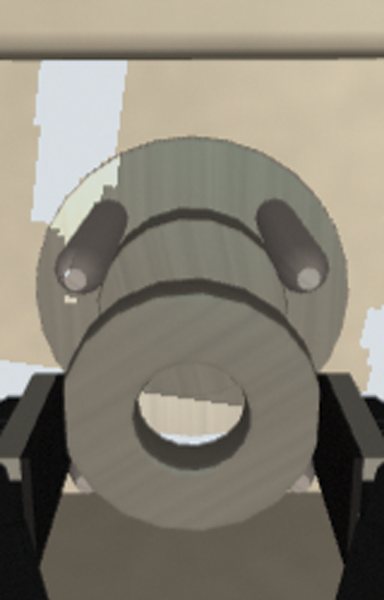

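```bash
python3 -m inch '[[0.0015,0,0.004,0,0,0],[0.0015,0.01,0.004,0,0,0],[0.0015,0.02,0.004,0,0,0],[0.0015,0.03,0.004,0,0,0],[0.0015,0.04,0.004,0,0,0],[0.0015,0.05,0.004,0,0,0],[0.0015,0.06,0.004,0,0,0],[0.0015,0.07,0.004,0,0,0],[0.0015,0.08,0.004,0,0,0],[0.0015,0.09,0.004,0,0,0]]'
python3 -m inch '[[0,0.02,0,0,0,0],[0,0.04,0,0,0,0],[0,0.06,0,0,0,0],[0,0.08,0,0,0,0],[0,0.1,0,0,0,0],[0,0.115,0,0,0,0],[0,0.125,0,0,0,0],[0,0.13,0,0,0,0],[0,0.13,0,0,0,0],[0,0.13,0,0,0,0]]'
```

```text
time_s: 42.92
ee_pos: [0.6166, 0.047, 0.1059]
tcp_rot: [[0.988, -0.0, -0.157], [0.157, -0.0, 0.988], [-0.0, -1.0, -0.0]]
force: [0.1, -0.1, -1.1]
gripper_width: 0.621
time_s: 43.75
ee_pos: [0.6166, 0.0471, 0.0802]
tcp_rot: [[0.988, 0.0, -0.157], [0.157, 0.0, 0.988], [0.0, -1.0, 0.0]]
force: [0.2, -0.1, -2.0]
gripper_width: 0.619
```

Now the last ~6 mm.

```bash
python3 -m inch '[[0,0.004,0,0,0,0],[0,0.008,0,0,0,0],[0,0.012,0,0,0,0],[0,0.016,0,0,0,0],[0,0.02,0,0,0,0],[0,0.024,0,0,0,0],[0,0.027,0,0,0,0],[0,0.027,0,0,0,0],[0,0.027,0,0,0,0],[0,0.027,0,0,0,0]]'
python3 -m inch '[[0,0.002,0,0,0,0],[0,0.004,0,0,0,0],[0,0.006,0,0,0,0],[0,0.006,0,0,0,0],[0,0.006,0,0,0,0],[0,0.006,0,0,0,0],[0,0.006,0,0,0,0],[0,0.006,0,0,0,0],[0,0.006,0,0,0,0],[0,0.006,0,0,0,0]]'
```

```text
time_s: 44.58
ee_pos: [0.6166, 0.0471, 0.0747]
tcp_rot: [[0.988, 0.0, -0.157], [0.157, -0.0, 0.988], [0.0, -1.0, -0.0]]
force: [-0.2, 0.6, -1.7]
gripper_width: 0.624
time_s: 45.42
ee_pos: [0.6167, 0.0471, 0.0738]
tcp_rot: [[0.988, 0.0, -0.157], [0.157, 0.0, 0.988], [0.0, -1.0, -0.0]]
force: [-2.4, -0.7, 5.1]
gripper_width: 0.619
```

```bash
python3 -m inch '[[0,0,0,0,0,0],[0,0,0,0,0,0],[0,0,0,0,0,0],[0,0,0,0,0,0],[0,-0.05,0,0,0,0],[0,-0.15,0,0,0,0],[0,-0.3,0,0,0,0],[0,-0.5,0,0,0,0],[0,-0.68,0,0,0,0],[0,-0.72,-0.05,0,0,0]]' 0
python3 -m inch '[[-0.03,0,-0.2,0,0,0],[-0.06,0,-0.3,0,0,0],[-0.09,0,-0.4,0,0,0],[-0.12,0,-0.5,0,0,0],[-0.12,0,-0.55,0,0,0],[-0.12,0,-0.55,0,0,0],[-0.12,0,-0.55,0,0,0],[-0.12,0,-0.55,0,0,0],[-0.12,0,-0.55,0,0,0],[-0.12,0,-0.55,0,0,0]]' 0
python3 -c "
from h import *
s,im=snap('w23');go([.594,-.43,.2],9.2)"
```

```text
time_s: 46.25
ee_pos: [0.6213, 0.0384, 0.2248]
tcp_rot: [[0.987, 0.01, -0.159], [0.159, 0.001, 0.987], [0.01, -1.0, -0.001]]
force: [1.1, -0.3, 0.0]
gripper_width: 1.001
time_s: 47.08
ee_pos: [0.6118, -0.0741, 0.2174]
tcp_rot: [[0.987, -0.0, -0.159], [0.159, 0.0, 0.987], [-0.0, -1.0, 0.0]]
force: [0.5, -0.9, -0.5]
gripper_width: 1.003
t 47.13 tcp [ 0.6118 -0.0743  0.2175] shares [-0.37    0.0872 -1.742 ] [-0.0001 -0.0009 -0.0001]
```

View pics/w23.png

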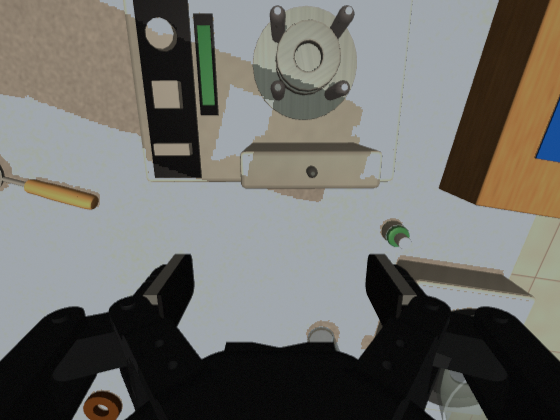

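```bash
python3 -m inch '[[-0.03,0,-0.2,0,0,0],[-0.06,0,-0.4,0,0,0],[-0.1,0,-0.6,0,0,0],[-0.14,0,-0.8,0,0,0],[-0.18,0,-1,0,0,0],[-0.18,0,-1,0,0,0],[-0.18,0,-1,0,0,0],[-0.18,0,-1,0,0,0],[-0.18,0,-1,0,0,0],[-0.18,0,-1,0,0,0]]' 0
python3 -m inch '[[-0.03,0,-0.2,0,0,0],[-0.06,0.05,-0.4,0,0,0],[-0.1,0.1,-0.6,0,0,0],[-0.18,0.2,-0.72,0,0,0],[-0.18,0.3,-0.72,0,0,0],[-0.18,0.4,-0.72,0,0,0],[-0.18,0.4,-0.72,0,0,0],[-0.18,0.4,-0.72,0,0,0],[-0.18,0.4,-0.72,0,0,0],[-0.18,0.4,-0.72,0,0,0]]' 0
python3 -c "
from h import *
s,im=snap('w24');go([.594,-.37,.1],9.2)"
```

```text
time_s: 47.97
ee_pos: [0.6079, -0.2768, 0.2175]
tcp_rot: [[0.987, -0.0, -0.159], [0.159, 0.0, 0.987], [-0.0, -1.0, 0.0]]
force: [0.3, -0.3, 0.7]
gripper_width: 1.001
time_s: 48.8
ee_pos: [0.5962, -0.426, 0.1395]
tcp_rot: [[0.987, 0.002, -0.159], [0.159, -0.002, 0.987], [0.002, -1.0, -0.002]]
force: [0.9, 0.2, -0.2]
gripper_width: 1.002
t 48.85 tcp [ 0.596  -0.4262  0.1396] shares [0.034  0.1973 0.2793] [ 0.0013 -0.0009  0.0013]
```

View pics/w24.png

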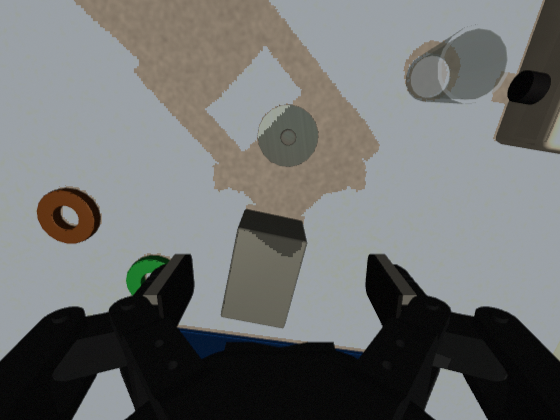

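```bash
python3 -c "
from h import *
s=ld('w24');q=fit_disc(s,.008,258,318.5,104,166.5);go([q[0],q[1],.06],9.23,s)"

```

```text
disc [ 0.5953 -0.3705] in tool mm [  7.6 131.4  55.3]
t 0.00 tcp [ 0.5962 -0.426   0.1395] shares [0.0387 0.3972 0.2759] [ 0.0013 -0.0012  0.0013]
```

```bash
python3 -m inch '[[0.039,0.05,0.1,0,0,0],[0.039,0.1,0.2,0,0,0],[0.039,0.2,0.276,0,0,0],[0.039,0.3,0.276,0,0,0],[0.039,0.4,0.276,0,0,0],[0.039,0.4,0.276,0,0,0],[0.039,0.4,0.276,0,0,0],[0.039,0.4,0.276,0,0,0],[0.039,0.4,0.276,0,0,0],[0.039,0.4,0.276,0,0,0]]' 0.4
python3 -c "
from h import *
s,im=snap('w25'); crop(im,160,120,400,300,3.2,'pics/c25.png');print(s['ee_pos'])"
```

```text
time_s: 49.68
ee_pos: [0.5947, -0.3713, 0.0593]
tcp_rot: [[0.988, 0.002, -0.157], [0.157, -0.001, 0.988], [0.002, -1.0, -0.002]]
force: [0.1, -0.2, 0.2]
gripper_width: 0.598
[ 0.59472596 -0.37125753  0.05929121]
```

View pics/c25.png

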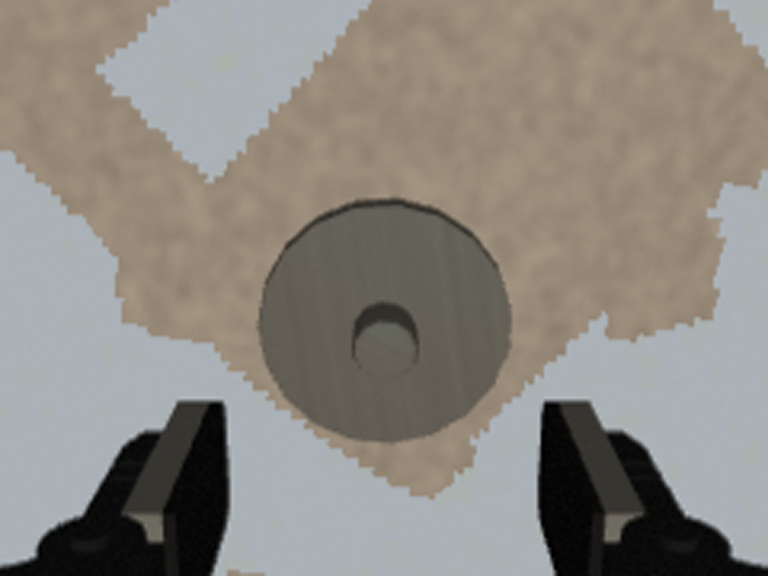

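```bash
python3 -c "
from h import *
s=ld('w25');q=fit_disc(s,.008,241.25,320,183.4,257.8); print(s['tcp_rot'].T@(pix2plane('wrist',280.6,228.5,.022,s)-s['ee_pos'])*1e3);go([q[0],q[1],.011],9.23)"

```

```text
disc [ 0.5952 -0.3706] in tool mm [ 0.5 51.3  0.7]
[ 0.39859709 37.28991021  1.22854705]
t 49.73 tcp [ 0.5945 -0.3712  0.059 ] shares [0.0034 0.24   0.0028] [ 0.001  -0.0021  0.0011]
```

```bash
python3 -m inch '[[0.003,0.05,0.005,0,0,0],[0.003,0.1,0.005,0,0,0],[0.003,0.15,0.005,0,0,0],[0.003,0.19,0.005,0,0,0],[0.003,0.22,0.005,0,0,0],[0.003,0.235,0.005,0,0,0],[0.003,0.24,0.005,0,0,0],[0.003,0.24,0.005,0,0,0],[0.003,0.24,0.005,0,0,0],[0.003,0.24,0.005,0,0,0]]'
python3 -m inch '[[0,0,0,0,0,0],[0,0,0,0,0,0],[0,0,0,0,0,0],[0,0,0,0,0,0],[0,0,0,0,0,0],[0,0,0,0,0,0],[0,0,0,0,0,0],[0,0,0,0,0,0],[0,0,0,0,0,0],[0,0,0,0,0,0]]' 1
python3 -c "
from h import *
s,im=snap('w26'); crop(im,160,120,400,340,2.7,'pics/c26.png');print(s['ee_pos'],s['gripper_width'])"
```

```text
time_s: 50.57
ee_pos: [0.5946, -0.3697, 0.0101]
tcp_rot: [[0.988, 0.001, -0.157], [0.157, -0.001, 0.988], [0.001, -1.0, -0.001]]
force: [-0.1, 0.5, 0.2]
gripper_width: 0.597
time_s: 51.4
ee_pos: [0.5944, -0.3696, 0.01]
tcp_rot: [[0.988, 0.0, -0.157], [0.157, -0.0, 0.988], [0.0, -1.0, -0.0]]
force: [-1.1, 1.0, 5.7]
gripper_width: 0.122
[ 0.59443024 -0.36959044  0.01002811] 0.12210225769792554
```

View pics/c26.png

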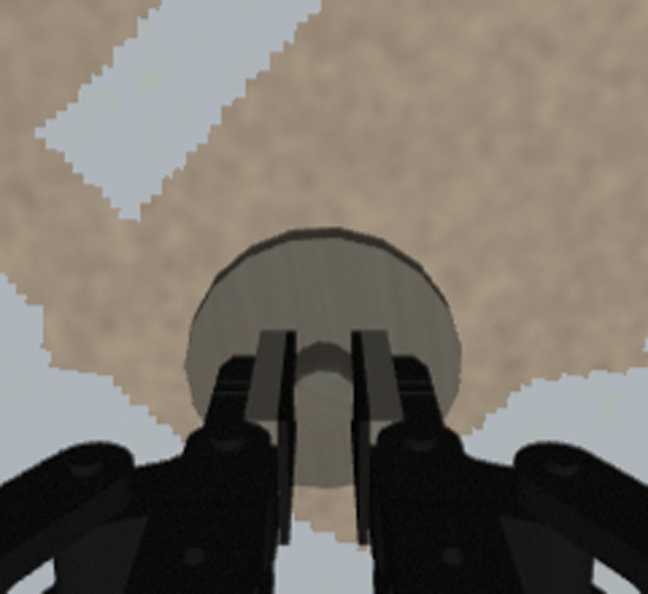

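```bash
python3 -c "
from h import *
s=ld('w26');q=fit_disc(s,.008,229.3,330.7,207.4,300.4)"
python3 -m inch '[[0,-0.03,0,0,0,0],[0,-0.06,0,0,0,0],[0,-0.1,0,0,0,0],[0,-0.15,0,0,0,0],[0,-0.23,0,0,0,0],[0,-0.33,0,0,0,0],[0,-0.44,0,0,0,0],[0,-0.55,0,0,0,0],[0,-0.66,0,0,0,0],[0,-0.77,0,0,0,0]]'
python3 -c "
from h import *
s,im=snap('w27'); crop(im,160,120,400,340,2.7,'pics/c27.png');print(s['ee_pos'],s['gripper_width']); go([.6163,.0468,.2],9.23)"
```

```text
disc [ 0.5946 -0.371 ] in tool mm [-0.   2.  -1.4]
time_s: 52.28
ee_pos: [0.5943, -0.3695, 0.1662]
tcp_rot: [[0.988, 0.001, -0.157], [0.157, -0.001, 0.988], [0.001, -1.0, -0.001]]
force: [0.4, -0.4, -1.1]
gripper_width: 0.129
[ 0.59428484 -0.36947282  0.16622275] 0.12852215738619993
t 52.33 tcp [ 0.5965 -0.3709  0.1714] shares [ 0.4271 -0.1516  2.0463] [ 0.0035 -0.002   0.0039]
```

View pics/c27.png

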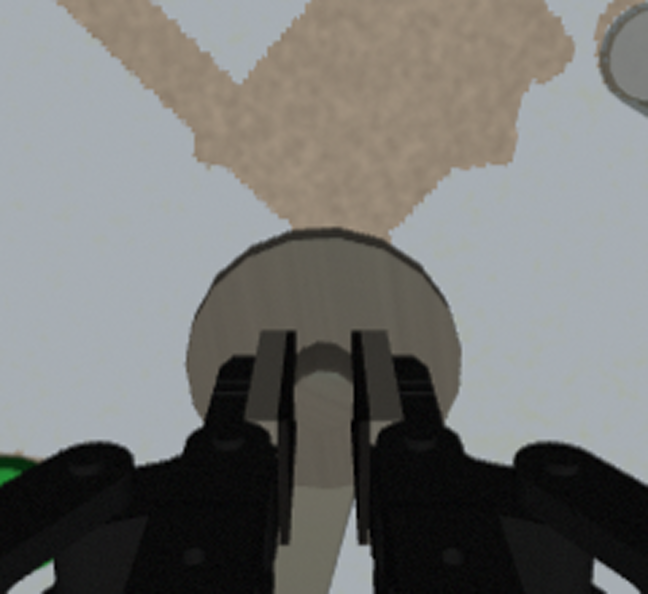

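```bash
python3 -m inch '[[0.02,-0.03,0.05,0,0,0],[0.05,-0.08,0.13,0,0,0],[0.08,-0.12,0.24,0,0,0],[0.11,-0.16,0.37,0,0,0],[0.14,-0.16,0.5,0,0,0],[0.17,-0.16,0.63,0,0,0],[0.19,-0.16,0.76,0,0,0],[0.21,-0.16,0.88,0,0,0],[0.22,-0.16,0.96,0,0,0],[0.22,-0.16,1,0,0,0]]'
python3 -m inch '[[0.02,0,0.05,0,0,0],[0.05,0,0.13,0,0,0],[0.08,0,0.24,0,0,0],[0.11,0,0.37,0,0,0],[0.14,0,0.5,0,0,0],[0.17,0,0.63,0,0,0],[0.19,0,0.76,0,0,0],[0.2,0,0.86,0,0,0],[0.2,0,0.94,0,0,0],[0.2,0,0.98,0,0,0]]'
python3 -c "
from h import *
go([.6164,.0486,.14],9.23)"
```

```text
time_s: 53.17
ee_pos: [0.6056, -0.1616, 0.1951]
tcp_rot: [[0.987, -0.002, -0.16], [0.16, 0.001, 0.987], [-0.001, -1.0, 0.001]]
force: [0.1, -0.0, -1.4]
gripper_width: 0.126
time_s: 54.0
ee_pos: [0.6148, 0.0364, 0.1954]
tcp_rot: [[0.987, -0.0, -0.158], [0.158, 0.0, 0.987], [-0.0, -1.0, 0.0]]
force: [0.8, 0.4, -1.5]
gripper_width: 0.127
t 54.00 tcp [0.6148 0.0364 0.1954] shares [0.0179 0.2768 0.0589] [-0.0002 -0.0015 -0.0002]
```

```bash
python3 -m inch '[[0.018,0.03,0.03,0,0,0],[0.018,0.07,0.055,0,0,0],[0.018,0.12,0.055,0,0,0],[0.018,0.17,0.055,0,0,0],[0.018,0.22,0.055,0,0,0],[0.018,0.26,0.055,0,0,0],[0.018,0.275,0.055,0,0,0],[0.018,0.275,0.055,0,0,0],[0.018,0.275,0.055,0,0,0],[0.018,0.275,0.055,0,0,0]]'
python3 -m inch '[[0,0,0,0,0,0],[0,0,0,0,0,0],[0,0,0,0,0,0],[0,0,0,0,0,0],[0,0,0,0,0,0],[0,0,0,0,0,0],[0,0,0,0,0,0],[0,0,0,0,0,0],[0,0,0,0,0,0],[0,0,0,0,0,0]]'
python3 -c "
from h import *
s,im=snap('w28'); crop(im,200,90,360,340,2.4,'pics/c28.png');go([.6164,.0486,.14],9.23)"
```

```text
time_s: 54.83
ee_pos: [0.6171, 0.0462, 0.141]
tcp_rot: [[0.988, 0.001, -0.157], [0.157, 0.0, 0.988], [0.001, -1.0, -0.0]]
force: [-0.6, -0.7, -0.4]
gripper_width: 0.126
time_s: 55.67
ee_pos: [0.6167, 0.0463, 0.1405]
tcp_rot: [[0.988, -0.0, -0.157], [0.157, -0.0, 0.988], [-0.0, -1.0, -0.0]]
force: [1.3, 0.1, -2.2]
gripper_width: 0.129
t 55.72 tcp [0.6167 0.0463 0.1405] shares [0.0004 0.0026 0.0118] [ 0.    -0.002 -0.   ]
```

View pics/c28.png

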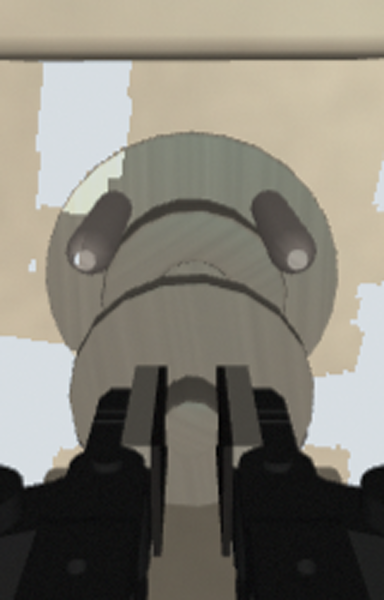

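```bash
python3 -c "
from h import *
s=ld('w28');R=s['tcp_rot']
for u in (235.4,324.2): print(1e3*R.T@(pix2plane('wrist',u,198.3,.12,s)-s['ee_pos']))
fit_disc(s,s['ee_pos'][2]-.002,200+69/2.4,200+314/2.4,90+284/2.4,90+507/2.4)"
```

```text
[-25.93776442  20.48666284  26.47596177]
[25.67698715 20.48187886 26.46018744]
disc [0.6168 0.0444] in tool mm [-0.1  2.  -1.9]
```

```bash
python3 -m inch '[[0,0,0.006,0,0,0],[0,0.02,0.013,0,0,0],[0,0.04,0.013,0,0,0],[0,0.06,0.013,0,0,0],[0,0.08,0.013,0,0,0],[0,0.1,0.013,0,0,0],[0,0.11,0.013,0,0,0],[0,0.12,0.013,0,0,0],[0,0.12,0.013,0,0,0],[0,0.12,0.013,0,0,0]]'
python3 -c "
from h import *
s,im=snap('w29'); crop(im,200,90,360,340,2.4,'pics/c29.png');print(s['ee_pos'])"
```

```text
time_s: 56.55
ee_pos: [0.6163, 0.0488, 0.1164]
tcp_rot: [[0.988, -0.0, -0.157], [0.157, -0.0, 0.988], [-0.0, -1.0, 0.0]]
force: [-0.4, -0.6, -1.3]
gripper_width: 0.127
[0.61631215 0.04881422 0.11644544]
```

View pics/c29.png

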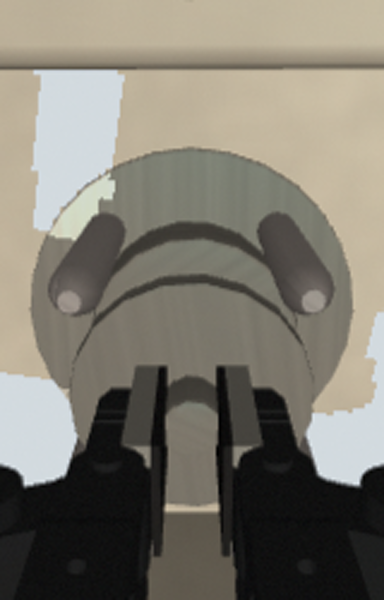

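Inside the posts with no contact. Continue down to about TCP 0.097, then creep.

```bash
python3 -m inch '[[0,0.01,0,0,0,0],[0,0.02,0,0,0,0],[0,0.03,0,0,0,0],[0,0.04,0,0,0,0],[0,0.05,0,0,0,0],[0,0.06,0,0,0,0],[0,0.07,0,0,0,0],[0,0.08,0,0,0,0],[0,0.09,0,0,0,0],[0,0.09,0,0,0,0]]'
python3 -m inch '[[0,0.003,0,0,0,0],[0,0.006,0,0,0,0],[0,0.009,0,0,0,0],[0,0.012,0,0,0,0],[0,0.014,0,0,0,0],[0,0.014,0,0,0,0],[0,0.014,0,0,0,0],[0,0.014,0,0,0,0],[0,0.014,0,0,0,0],[0,0.014,0,0,0,0]]'
```

```text
time_s: 57.43
ee_pos: [0.616, 0.0488, 0.098]
tcp_rot: [[0.988, -0.001, -0.157], [0.157, -0.0, 0.988], [-0.001, -1.0, 0.0]]
force: [-0.2, 0.0, -2.0]
gripper_width: 0.125
time_s: 58.27
ee_pos: [0.6163, 0.0488, 0.0958]
tcp_rot: [[0.988, 0.0, -0.157], [0.157, -0.0, 0.988], [0.0, -1.0, -0.0]]
force: [-0.4, 0.0, -0.8]
gripper_width: 0.129
```

```bash
python3 -m inch '[[0,0.003,0,0,0,0],[0,0.006,0,0,0,0],[0,0.009,0,0,0,0],[0,0.011,0,0,0,0],[0,0.011,0,0,0,0],[0,0.011,0,0,0,0],[0,0.011,0,0,0,0],[0,0.011,0,0,0,0],[0,0.011,0,0,0,0],[0,0.011,0,0,0,0]]'
```

```text
time_s: 59.1
ee_pos: [0.6163, 0.0488, 0.094]
tcp_rot: [[0.988, 0.0, -0.157], [0.157, 0.0, 0.988], [0.0, -1.0, -0.0]]
force: [-2.1, -0.1, 5.9]
gripper_width: 0.13
```

```bash
python3 -m inch '[[0,0,0,0,0,0],[0,0,0,0,0,0],[0,0,0,0,0,0],[0,0,0,0,0,0],[0,-0.05,0,0,0,0],[0,-0.15,0,0,0,0],[0,-0.3,0,0,0,0],[0,-0.45,0,0,0,0],[0,-0.58,0,0,0,0],[0,-0.62,-0.05,0,0,0]]' 0
python3 -m inch '[[0,0,-0.2,0,0,0],[0,0,-0.3,0,0,0],[0,0,-0.4,0,0,0],[0,0,-0.4,0,0,0],[0,0,-0.4,0,0,0],[0,0,-0.4,0,0,0],[0,0,-0.4,0,0,0],[0,0,-0.4,0,0,0],[0,0,-0.4,0,0,0],[0,0,-0.4,0,0,0]]' 0
python3 -c "
from h import *
s,im=snap('w30');crop(im,180,0,420,220,3,'pics/c30.png');go([.4869,.392,.2],9.23)"
```

```text
time_s: 59.93
ee_pos: [0.62, 0.04, 0.2228]
tcp_rot: [[0.987, 0.007, -0.159], [0.159, 0.001, 0.987], [0.007, -1.0, -0.0]]
force: [1.2, -0.1, 0.5]
gripper_width: 1.003
time_s: 60.77
ee_pos: [0.6304, -0.0394, 0.2175]
tcp_rot: [[0.987, -0.0, -0.158], [0.158, 0.0, 0.987], [-0.0, -1.0, 0.0]]
force: [-0.9, 1.0, -0.3]
gripper_width: 1.002
t 60.82 tcp [ 0.6304 -0.0395  0.2175] shares [-0.3674  0.0878  2.2438] [-0.     -0.0015 -0.    ]
```

View pics/c30.png

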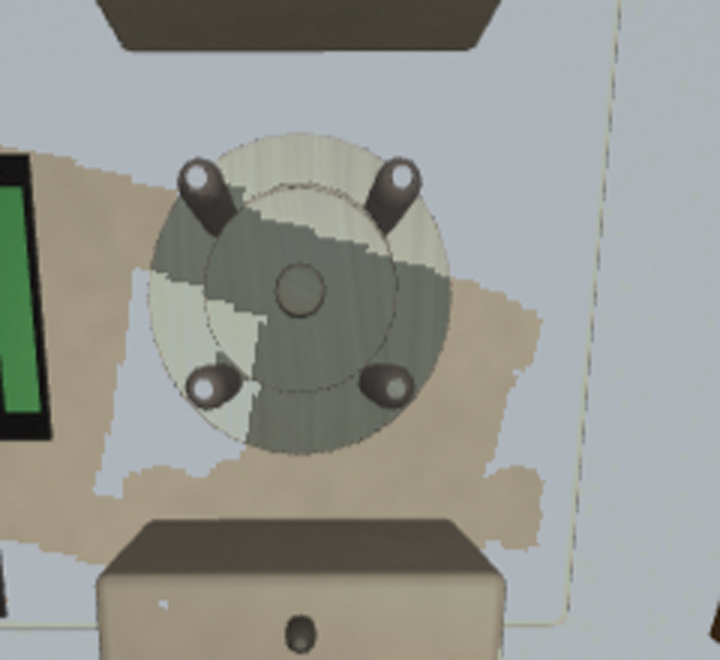

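```bash
python3 -m inch '[[-0.03,0,0.2,0,0,0],[-0.06,0,0.4,0,0,0],[-0.1,0,0.6,0,0,0],[-0.14,0,0.8,0,0,0],[-0.18,0,1,0,0,0],[-0.18,0,1,0,0,0],[-0.18,0,1,0,0,0],[-0.18,0,1,0,0,0],[-0.18,0,1,0,0,0],[-0.18,0,1,0,0,0]]' 0
python3 -m inch '[[-0.03,0,0.2,0,0,0],[-0.06,0,0.4,0,0,0],[-0.1,0,0.6,0,0,0],[-0.14,0,0.8,0,0,0],[-0.19,0,0.95,0,0,0],[-0.19,0.2,0.95,0,0,0],[-0.19,0.4,0.95,0,0,0],[-0.19,0.4,0.95,0,0,0],[-0.19,0.4,0.95,0,0,0],[-0.19,0.4,0.95,0,0,0]]' 0
python3 -c "
from h import *
s,im=snap('w31');go([.4869,.392,.1],9.23)"
```

```text
time_s: 61.65
ee_pos: [0.5639, 0.1506, 0.2175]
tcp_rot: [[0.988, 0.0, -0.156], [0.156, -0.0, 0.988], [0.0, -1.0, -0.0]]
force: [0.6, -1.0, -0.3]
gripper_width: 1.0
time_s: 62.48
ee_pos: [0.4974, 0.3331, 0.1389]
tcp_rot: [[0.988, 0.001, -0.156], [0.156, 0.001, 0.988], [0.001, -1.0, 0.0]]
force: [0.3, 0.5, 0.9]
gripper_width: 1.0
t 62.53 tcp [0.4979 0.3335 0.1397] shares [-0.0093  0.199   0.2972] [-0.0008 -0.003   0.0019]
```

View pics/w31.png

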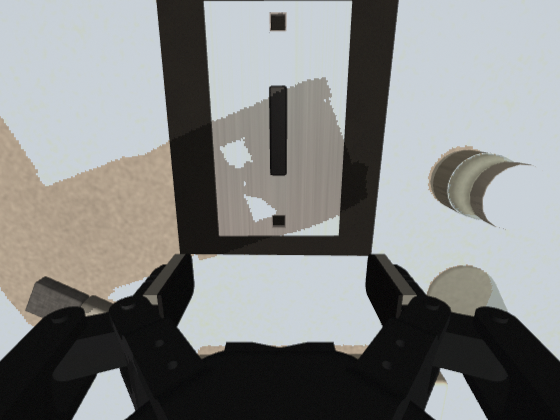

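```bash
python3 - <<'E'
from h import *
s=ld('w31')
a=pix2plane('wrist',278,22,.008,s);b=pix2plane('wrist',279,220,.008,s)
print(a,b,np.linalg.norm(a-b),(a+b)/2,np.degrees(np.arctan2(-(a-b)[0],(a-b)[1])),[np.degrees(np.arctan2(s['tcp_rot'][1,0],s['tcp_rot'][0,0]))])
c=(a+b)/2; print(1e3*s['tcp_rot'].T@(c-s['ee_pos']));go([c[0],c[1],.045],None)
E
```

```text
[0.47306077 0.47844483 0.008     ] [0.5006755  0.30747847 0.008     ] 0.17318218878482272 [0.48686813 0.39296165 0.008     ] 9.175251452573718 [np.float64(8.961606047841858)]
[ -1.24391464 130.92648726  60.71867321]
t 62.53 tcp [0.4979 0.3335 0.1397] shares [-0.0095  0.474   0.3016] [0. 0. 0.]
```

```bash
python3 -m inch '[[-0.01,0,0.1,0,0,0],[-0.01,0,0.2,0,0,0],[-0.01,0.05,0.3,0,0,0],[-0.01,0.15,0.3,0,0,0],[-0.01,0.25,0.3,0,0,0],[-0.01,0.35,0.3,0,0,0],[-0.01,0.45,0.3,0,0,0],[-0.01,0.53,0.3,0,0,0],[-0.01,0.57,0.3,0,0,0],[-0.01,0.57,0.3,0,0,0]]' 0
python3 -m inch '[[0,0,0,0,0,0],[0,0,0,0,0,0],[0,0,0,0,0,0],[0,0,0,0,0,0],[0,0,0,0,0,0],[0,0,0,0,0,0],[0,0,0,0,0,0],[0,0,0,0,0,0],[0,0,0,0,0,0],[0,0,0,0,0,0]]' 0
python3 -c "
from h import *
s,im=snap('w32');go([.4869,.3922,.022],9.23)"
```

```text
time_s: 63.37
ee_pos: [0.4852, 0.3922, 0.0238]
tcp_rot: [[0.988, 0.0, -0.156], [0.156, 0.0, 0.988], [0.0, -1.0, 0.0]]
force: [-0.5, 0.2, 0.8]
gripper_width: 0.999
time_s: 64.2
ee_pos: [0.4846, 0.3924, 0.0235]
tcp_rot: [[0.988, -0.0, -0.157], [0.157, -0.0, 0.988], [-0.0, -1.0, -0.0]]
force: [-0.2, 0.3, 0.3]
gripper_width: 1.0
t 64.25 tcp [0.4845 0.3924 0.0235] shares [ 0.0115  0.0074 -0.0029] [ 0.     -0.0019 -0.0001]
```

View pics/w32.png

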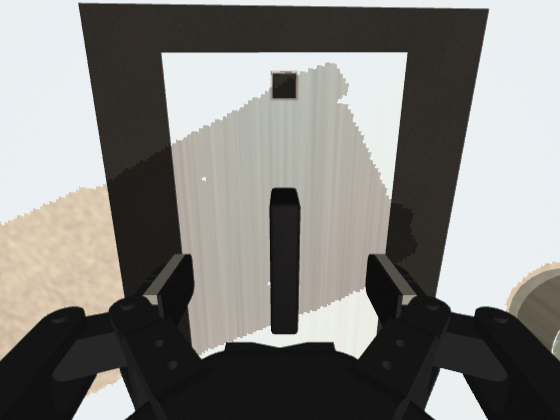

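```bash
python3 -m inch '[[0.011,0,0,0,0,0],[0.011,0,0,0,0,0],[0.011,0,0,0,0,0],[0.011,0,0,0,0,0],[0.011,0,0,0,0,0],[0.011,0,0,0,0,0],[0.011,0,0,0,0,0],[0.011,0,0,0,0,0],[0.011,0,0,0,0,0],[0.011,0,0,0,0,0]]' 1
python3 -m inch '[[0,0,0,0,0,0],[0,0,0,0,0,0],[0,0,0,0,0,0],[0,0,0,0,0,0],[0,-0.03,0,0,0,0],[0,-0.06,0,0,0,0],[0,-0.1,0,0,0,0],[0,-0.15,0,0,0,0],[0,-0.22,0,0,0,0],[0,-0.3,0,0,0,0]]'
python3 -m inch '[[0,-0.1,0,0,0,0],[0,-0.2,0,0,0,0],[0,-0.3,0,0,0,0],[0,-0.4,0,0,0,0],[0,-0.5,-0.05,0,0,0],[0,-0.6,-0.1,0,0,0],[0,-0.7,-0.17,0,0,0],[0,-0.76,-0.25,0,0,0],[0,-0.76,-0.33,0,0,0],[0,-0.76,-0.38,0,0,0]]'
python3 -c "
from h import *
s,im=snap('w33');print(s['gripper_width']);go([.6178,.0474,.236],9.23)"
```

```text
time_s: 65.08
ee_pos: [0.4869, 0.3928, 0.0237]
tcp_rot: [[0.988, 0.0, -0.157], [0.157, 0.0, 0.988], [0.0, -1.0, 0.0]]
force: [-0.2, -0.1, 3.1]
gripper_width: 0.146
time_s: 65.92
ee_pos: [0.4864, 0.3925, 0.0845]
tcp_rot: [[0.988, -0.001, -0.157], [0.157, -0.001, 0.988], [-0.001, -1.0, -0.0]]
force: [-0.0, -0.5, -2.2]
gripper_width: 0.147
time_s: 66.75
ee_pos: [0.4989, 0.3158, 0.2362]
tcp_rot: [[0.988, 0.001, -0.157], [0.157, 0.0, 0.988], [0.001, -1.0, 0.0]]
force: [0.1, -1.0, -2.7]
gripper_width: 0.143
0.14347854323488668
t 66.80 tcp [0.4985 0.3143 0.2351] shares [ 0.3811 -0.0029 -1.411 ] [ 0.0009 -0.0029 -0.0008]
```

View pics/w33.png

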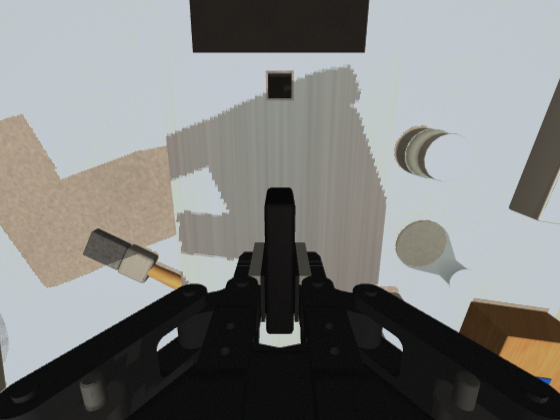

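```bash
python3 - <<'E'
from h import *
s=ld('w33'); im=cv2.imread('pics/w33.png')[:,:,::-1]; crop(im,255,60,305,110,10,'pics/c33.png')
z=s['ee_pos'][2]-.0157
for v in (72,85,99): print(1e3*s['tcp_rot'].T@(pix2plane('wrist',280,v,z,s)-s['ee_pos']))
E
python3 -m inch '[[0.01,0,-0.05,0,0,0],[0.03,0,-0.13,0,0,0],[0.06,0,-0.23,0,0,0],[0.09,0,-0.35,0,0,0],[0.12,0,-0.48,0,0,0],[0.15,0,-0.6,0,0,0],[0.18,0,-0.7,0,0,0],[0.2,0,-0.78,0,0,0],[0.2,0,-0.84,0,0,0],[0.2,0,-0.86,0,0,0]]'
python3 -c "
from h import *
go([.6176,.0476,.2],9.23)"
```

```text
[-7.54532529e-03  1.57042205e+01  9.33159765e+01]
[-7.99779245e-03  1.57039461e+01  8.72570143e+01]
[-8.49705432e-03  1.57036432e+01  8.05714267e+01]
time_s: 67.63
ee_pos: [0.5651, 0.1524, 0.2343]
tcp_rot: [[0.988, -0.002, -0.156], [0.156, -0.001, 0.988], [-0.002, -1.0, -0.0]]
force: [-0.8, 1.0, -2.6]
gripper_width: 0.146
t 67.63 tcp [0.5651 0.1524 0.2343] shares [ 0.178   0.1713 -0.5582] [ 0.0003 -0.0029 -0.0014]
```

View pics/c33.png

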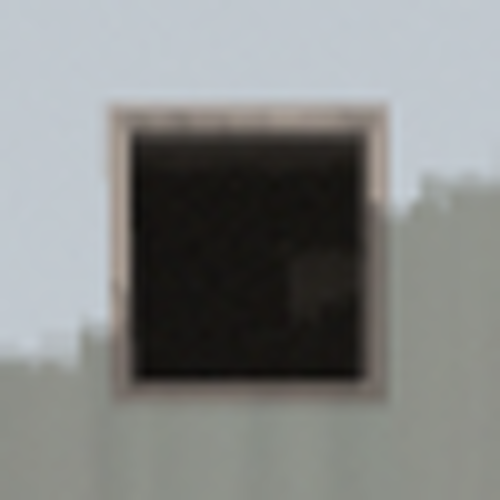

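```bash
python3 -c "
from h import *
go([.6168,.0472,.18],9.23)" ; python3 -m inch '[[0.02,0,-0.05,0,0,0],[0.04,0,-0.12,0,0,0],[0.07,0,-0.21,0,0,0],[0.1,0,-0.31,0,0,0],[0.13,0,-0.41,0,0,0],[0.16,0.05,-0.49,0,0,0],[0.173,0.11,-0.54,0,0,0],[0.173,0.18,-0.558,0,0,0],[0.173,0.23,-0.558,0,0,0],[0.173,0.25,-0.558,0,0,0]]'
python3 -m inch '[[0,0,0,0,0,0],[0,0,0,0,0,0],[0,0,0,0,0,0],[0,0,0,0,0,0],[0,0,0,0,0,0],[0,0,0,0,0,0],[0,0,0,0,0,0],[0,0,0,0,0,0],[0,0,0,0,0,0],[0,0,0,0,0,0]]'
python3 -c "
from h import *
s,im=snap('w34');go([.6168,.0472,.18],9.23);crop(im,240,50,320,110,8,'pics/c34.png')"
```

```text
t 67.63 tcp [0.5651 0.1524 0.2343] shares [ 0.174   0.2714 -0.5595] [ 0.0003 -0.0029 -0.0014]
time_s: 68.47
ee_pos: [0.6156, 0.0493, 0.183]
tcp_rot: [[0.988, -0.004, -0.157], [0.157, 0.0, 0.988], [-0.004, -1.0, 0.001]]
force: [-0.0, 0.4, -1.9]
gripper_width: 0.149
time_s: 69.3
ee_pos: [0.617, 0.0493, 0.1856]
tcp_rot: [[0.988, 0.0, -0.157], [0.157, 0.0, 0.988], [0.0, -1.0, 0.0]]
force: [-0.6, -0.0, -3.0]
gripper_width: 0.146
t 69.35 tcp [0.617  0.0493 0.1855] shares [-0.0028  0.0277 -0.0102] [ 0.    -0.002  0.   ]
```

View pics/c34.png

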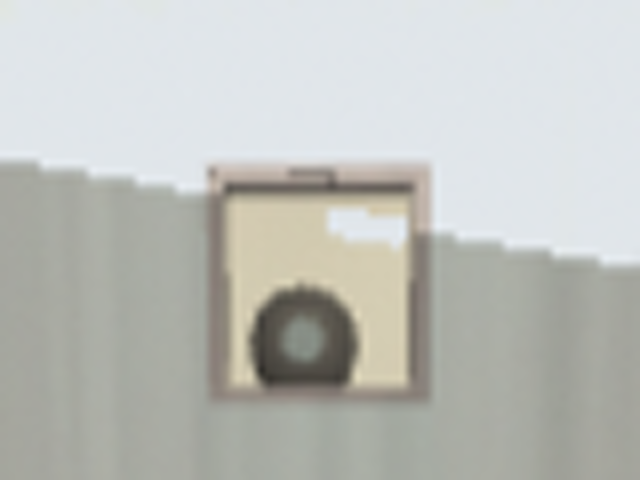

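View pics/w34.png

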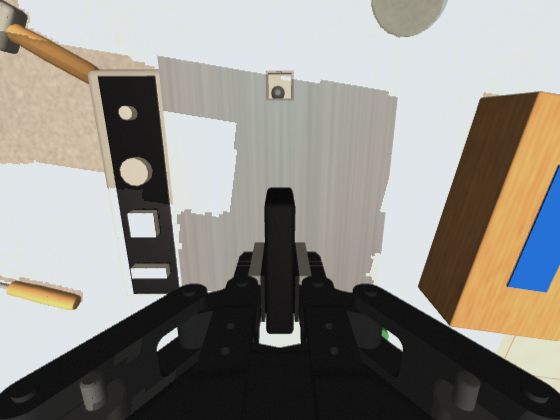

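```bash
python3 - <<'E'
from h import *
s=ld('w34');R=s['tcp_rot'];e=s['ee_pos']
print('pin',1e3*R.T@(pix2plane('wrist',277.75,92.5,.149,s)-e)); print('hole',1e3*R.T@(pix2plane('wrist',280,85.3,e[2]-.0157,s)-e))
s=ld('w30');R=s['tcp_rot'];e=s['ee_pos'];P=pix2plane('wrist',180+301/3,630/3,.149,s); print('minus pin',P, 'plus pin', pix2plane('wrist',277.75,92.5,.149,ld('w34')))
s=ld('w23');P=pix2plane('wrist',311.5,171.5,.149,s); print('minus pin',P)
E
```

```text
pin [-1.29014679 36.55549706 85.33710936]
hole [-8.01033675e-03  1.57013950e+01  8.71152636e+01]
minus pin [ 0.63001136 -0.03521358  0.149     ] plus pin [0.60232601 0.13341122 0.149     ]
minus pin [ 0.62923833 -0.03718254  0.149     ]
```

```bash
python3 -m inch '[[-0.003,0,-0.005,0,0,0],[-0.0055,0,-0.009,0,0,0],[-0.0055,0,-0.009,0,0,0],[-0.0055,0.01,-0.009,0,0,0],[-0.0055,0.02,-0.009,0,0,0],[-0.0055,0.03,-0.009,0,0,0],[-0.0055,0.04,-0.009,0,0,0],[-0.0055,0.05,-0.009,0,0,0],[-0.0055,0.05,-0.009,0,0,0],[-0.0055,0.05,-0.009,0,0,0]]'
python3 -c "
from h import *
s,im=snap('w35');go([.6163,.0475,.1577],9.23);crop(im,240,50,320,110,8,'pics/c35.png')"
```

```text
time_s: 70.18
ee_pos: [0.6161, 0.0474, 0.1753]
tcp_rot: [[0.988, -0.0, -0.157], [0.157, -0.0, 0.988], [-0.0, -1.0, 0.0]]
force: [-0.7, -0.8, -2.8]
gripper_width: 0.142
t 70.23 tcp [0.6162 0.0474 0.1755] shares [0.0004 0.0888 0.0003] [-0.     -0.0019 -0.0001]
```

View pics/c35.png

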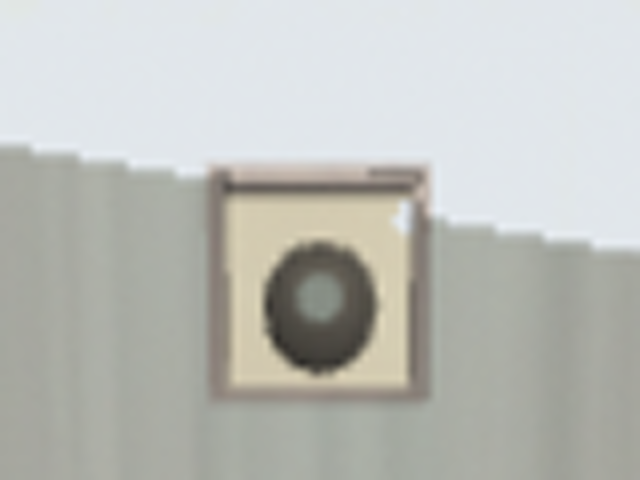

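Well aligned. Lowering.

```bash
python3 -m inch '[[0,0.008,0,0,0,0],[0,0.016,0,0,0,0],[0,0.024,0,0,0,0],[0,0.032,0,0,0,0],[0,0.04,0,0,0,0],[0,0.048,0,0,0,0],[0,0.054,0,0,0,0],[0,0.06,0,0,0,0],[0,0.06,0,0,0,0],[0,0.06,0,0,0,0]]'
python3 -m inch '[[0,0.004,0,0,0,0],[0,0.008,0,0,0,0],[0,0.012,0,0,0,0],[0,0.016,0,0,0,0],[0,0.02,0,0,0,0],[0,0.022,0,0,0,0],[0,0.022,0,0,0,0],[0,0.022,0,0,0,0],[0,0.022,0,0,0,0],[0,0.022,0,0,0,0]]'
python3 -c "
from h import *
s,im=snap('w36');crop(im,240,50,320,110,8,'pics/c36.png')"
```

```text
time_s: 71.07
ee_pos: [0.6162, 0.0474, 0.1635]
tcp_rot: [[0.988, -0.0, -0.157], [0.157, -0.0, 0.988], [-0.0, -1.0, -0.0]]
force: [-0.1, 1.1, -2.0]
gripper_width: 0.145
time_s: 71.9
ee_pos: [0.6163, 0.0474, 0.1592]
tcp_rot: [[0.988, 0.0, -0.157], [0.157, -0.0, 0.988], [0.0, -1.0, -0.0]]
force: [0.1, -0.2, -2.7]
gripper_width: 0.152
```

View pics/c36.png

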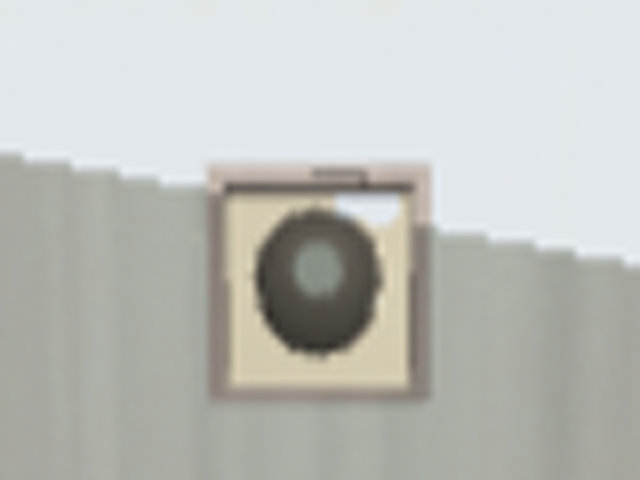

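```bash
python3 -m inch '[[0,0.003,0,0,0,0],[0,0.006,0,0,0,0],[0,0.009,0,0,0,0],[0,0.01,0,0,0,0],[0,0.01,0,0,0,0],[0,0.01,0,0,0,0],[0,0.01,0,0,0,0],[0,0.01,0,0,0,0],[0,0.01,0,0,0,0],[0,0.01,0,0,0,0]]'
```

```text
time_s: 72.78
ee_pos: [0.6162, 0.0474, 0.1577]
tcp_rot: [[0.988, 0.0, -0.157], [0.157, -0.0, 0.988], [0.0, -1.0, -0.0]]
force: [-2.8, -0.0, 5.3]
gripper_width: 0.148
```

```bash
python3 -m inch '[[0,0,0,0,0,0],[0,0,0,0,0,0],[0,0,0,0,0,0],[0,0,0,0,0,0],[0,0,0,0,0,0],[0,-0.05,0,0,0,0],[0,-0.15,0,0,0,0],[0,-0.28,0,0,0,0],[0,-0.38,0,0,0,0],[0,-0.4,0,0,0,0]]' 0
python3 -m inch '[[-0.05,0,-0.15,0,0,0],[-0.15,0,-0.3,0,0,0],[-0.3,0,-0.4,0,0,0],[-0.45,0,-0.5,0,0,0],[-0.6,0,-0.6,0,0,0],[-0.6,0,-0.6,0,0,0],[-0.6,0,-0.6,0,0,0],[-0.6,0,-0.6,0,0,0],[-0.6,0,-0.6,0,0,0],[-0.6,0,-0.6,0,0,0]]' 1
python3 -c "
from h import *
s,im=snap('w37');go([.4890,.0007,.07],9.23)
im=viewer.grab_frame('side');crop(im,190,90,350,230,5,'pics/s37.png')
im=viewer.grab_frame('scene');crop(im,220,180,400,310,4.4,'pics/t37.png')"
```

```text
time_s: 73.62
ee_pos: [0.6184, 0.0475, 0.2418]
tcp_rot: [[0.988, 0.007, -0.157], [0.157, 0.0, 0.988], [0.007, -1.0, -0.001]]
force: [1.1, -0.2, -0.2]
gripper_width: 1.003
time_s: 74.45
ee_pos: [0.5174, -0.0893, 0.2371]
tcp_rot: [[0.987, 0.0, -0.158], [0.158, 0.0, 0.987], [0.0, -1.0, 0.0]]
force: [0.1, -0.1, -0.7]
gripper_width: 0.002
t 74.50 tcp [ 0.5173 -0.0893  0.237 ] shares [-0.0683  0.835   0.4667] [-0.     -0.0012  0.0001]
```

View pics/w37.png

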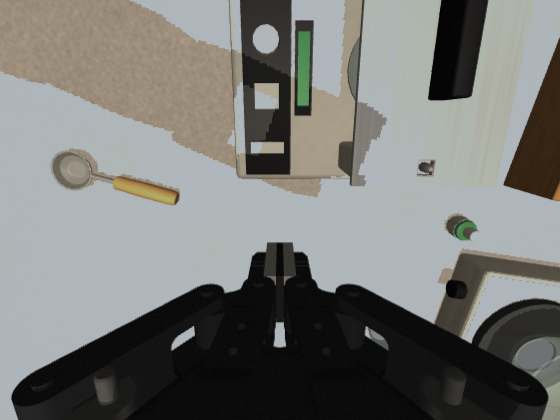

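View pics/t37.png

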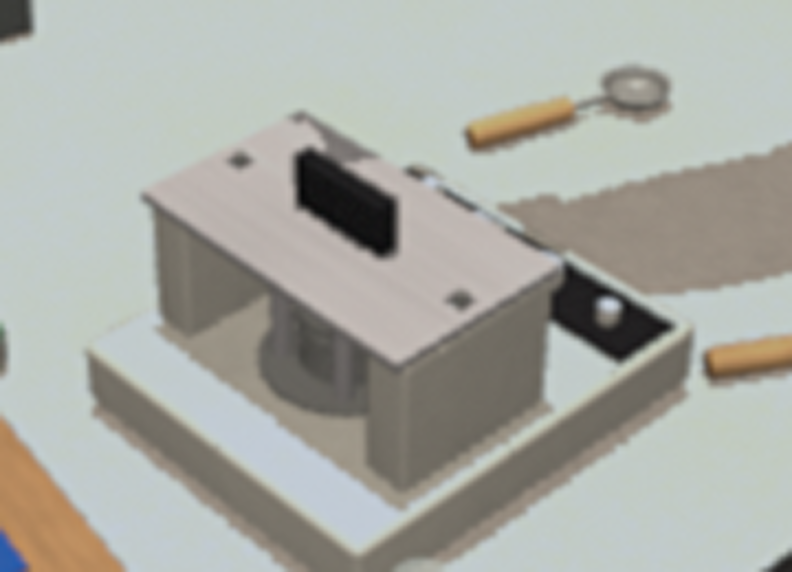

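View pics/s37.png

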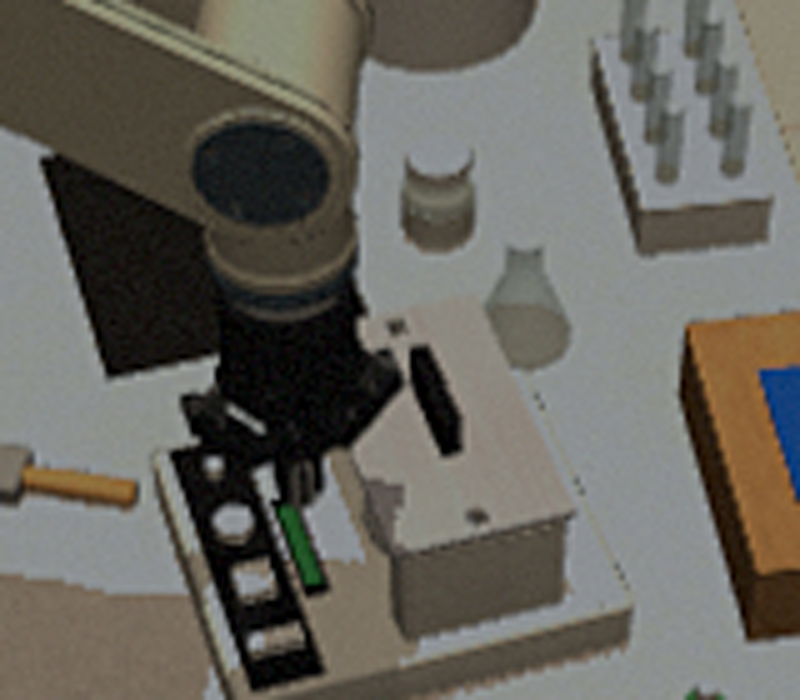

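```bash
python3 -m inch '[[-0.068,0,0.15,0,0,0],[-0.068,0.05,0.3,0,0,0],[-0.068,0.2,0.467,0,0,0],[-0.068,0.35,0.467,0,0,0],[-0.068,0.5,0.467,0,0,0],[-0.068,0.65,0.467,0,0,0],[-0.068,0.75,0.467,0,0,0],[-0.068,0.8,0.467,0,0,0],[-0.068,0.82,0.467,0,0,0],[-0.068,0.82,0.467,0,0,0]]'
python3 -m inch '[[0,0.01,0,0,0,0],[0,0.02,0,0,0,0],[0,0.02,0,0,0,0],[0,0.02,0,0,0,0],[0,0.02,0,0,0,0],[0,0.02,0,0,0,0],[0,0.02,0,0,0,0],[0,0.02,0,0,0,0],[0,0.02,0,0,0,0],[0,0.02,0,0,0,0]]'
python3 -c "
from h import *
go([.4890,.0007,.057],9.23)"
```

```text
time_s: 75.43
ee_pos: [0.4885, 0.0002, 0.0727]
tcp_rot: [[0.988, -0.001, -0.158], [0.158, 0.0, 0.988], [-0.001, -1.0, 0.0]]
force: [-0.7, -0.4, 1.2]
gripper_width: 0.001
time_s: 76.27
ee_pos: [0.4884, 0.0001, 0.0691]
tcp_rot: [[0.988, -0.0, -0.157], [0.157, -0.0, 0.988], [-0.0, -1.0, -0.0]]
force: [0.7, -0.4, -0.9]
gripper_width: -0.002
t 76.27 tcp [4.884e-01 1.000e-04 6.910e-02] shares [0.0033 0.0606 0.0026] [ 0.    -0.002 -0.   ]
```

```bash
python3 -m inch '[[0.003,0.015,0.003,0,0,0],[0.003,0.03,0.003,0,0,0],[0.003,0.04,0.003,0,0,0],[0.003,0.048,0.003,0,0,0],[0.003,0.054,0.003,0,0,0],[0.003,0.058,0.003,0,0,0],[0.003,0.062,0.003,0,0,0],[0.003,0.064,0.003,0,0,0],[0.003,0.064,0.003,0,0,0],[0.003,0.064,0.003,0,0,0]]'
```

```text
time_s: 77.1
ee_pos: [0.489, 0.0008, 0.0569]
tcp_rot: [[0.988, 0.0, -0.157], [0.157, 0.0, 0.988], [0.0, -1.0, 0.0]]
force: [-1.8, 1.1, 10.3]
gripper_width: 0.001
```

```bash
python3 -m inch '[[0,-0.02,0,0,0,0],[0,-0.05,0,0,0,0],[0,-0.1,0,0,0,0],[0,-0.15,0,0,0,0],[0,-0.15,-0.06,0,0,0],[0,-0.15,-0.13,0,0,0],[0,-0.15,-0.2,0,0,0],[0,-0.15,-0.26,0,0,0],[0,-0.15,-0.26,0,0,0],[0,-0.15,-0.26,0,0,0]]'
python3 -m inch '[[0,0.02,0,0,0,0],[0,0.04,0,0,0,0],[0,0.06,0,0,0,0],[0,0.08,0,0,0,0],[0,0.09,0,0,0,0],[0,0.09,0,0,0,0],[0,0.09,0,0,0,0],[0,0.09,0,0,0,0],[0,0.09,0,0,0,0],[0,0.09,0,0,0,0]]'
python3 -c "
from h import *
s,im=snap('w38');go([.4973,-.0507,.057],9.23)"
```

```text
time_s: 77.93
ee_pos: [0.4972, -0.0514, 0.0864]
tcp_rot: [[0.988, 0.0, -0.156], [0.156, 0.0, 0.988], [0.0, -1.0, 0.0]]
force: [-0.2, 0.2, 1.4]
gripper_width: 0.0
time_s: 78.77
ee_pos: [0.4972, -0.0506, 0.0685]
tcp_rot: [[0.988, 0.0, -0.157], [0.157, -0.0, 0.988], [0.0, -1.0, -0.0]]
force: [0.0, 0.4, -0.3]
gripper_width: 0.0
t 78.82 tcp [ 0.4973 -0.0506  0.0685] shares [ 0.      0.0576 -0.0006] [ 0.0001 -0.002   0.0002]
```

View pics/w38.png

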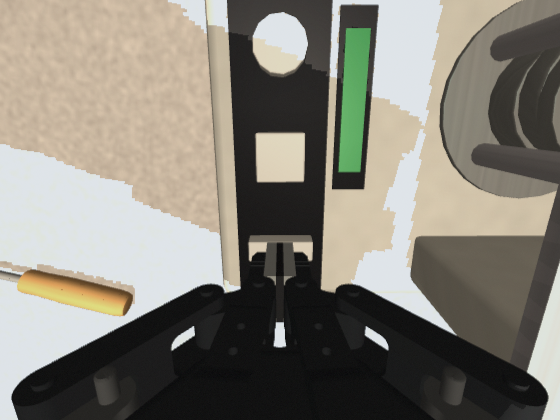

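Square key is back up; finger sits over the bar key. Press.

```bash
python3 -m inch '[[0,0.015,0,0,0,0],[0,0.03,0,0,0,0],[0,0.04,0,0,0,0],[0,0.047,0,0,0,0],[0,0.052,0,0,0,0],[0,0.056,0,0,0,0],[0,0.06,0,0,0,0],[0,0.062,0,0,0,0],[0,0.062,0,0,0,0],[0,0.062,0,0,0,0]]'
```

```text
time_s: 79.65
ee_pos: [0.4973, -0.0506, 0.0568]
tcp_rot: [[0.988, 0.0, -0.157], [0.157, -0.0, 0.988], [0.0, -1.0, -0.0]]
force: [-2.4, 0.4, 14.0]
gripper_width: -0.001
```

```bash
python3 -m inch '[[0,-0.02,0,0,0,0],[0,-0.05,0,0,0,0],[0,-0.1,0,0,0,0],[0,-0.15,0,0,0,0],[0,-0.15,0.1,0,0,0],[0,-0.15,0.25,0,0,0],[0,-0.15,0.4,0,0,0],[0,-0.15,0.52,0,0,0],[0,-0.15,0.52,0,0,0],[0,-0.15,0.52,0,0,0]]'
python3 -m inch '[[0,0.02,0,0,0,0],[0,0.04,0,0,0,0],[0,0.06,0,0,0,0],[0,0.08,0,0,0,0],[0,0.09,0,0,0,0],[0,0.09,0,0,0,0],[0,0.09,0,0,0,0],[0,0.09,0,0,0,0],[0,0.09,0,0,0,0],[0,0.09,0,0,0,0]]'
python3 -c "
from h import *
go([.4806,.0521,.057],9.23)"
```

```text
time_s: 80.48
ee_pos: [0.4808, 0.0532, 0.0866]
tcp_rot: [[0.987, 0.001, -0.16], [0.16, -0.0, 0.987], [0.001, -1.0, -0.0]]
force: [0.2, -0.4, -0.2]
gripper_width: -0.004
time_s: 81.32
ee_pos: [0.4809, 0.0522, 0.0681]
tcp_rot: [[0.988, 0.0, -0.157], [0.157, 0.0, 0.988], [0.0, -1.0, -0.0]]
force: [-0.0, -0.2, -0.1]
gripper_width: 0.005
t 81.32 tcp [0.4809 0.0522 0.0681] shares [-0.0015  0.0554 -0.0001] [ 0.     -0.0019  0.0002]
```

```bash
python3 -m inch '[[0,0.015,0,0,0,0],[0,0.03,0,0,0,0],[0,0.04,0,0,0,0],[0,0.047,0,0,0,0],[0,0.052,0,0,0,0],[0,0.056,0,0,0,0],[0,0.059,0,0,0,0],[0,0.061,0,0,0,0],[0,0.061,0,0,0,0],[0,0.061,0,0,0,0]]'
python3 -m inch '[[0,-0.02,0,0,0,0],[0,-0.05,0,0,0,0],[0,-0.15,0,0,0,0],[0,-0.3,0,0,0,0],[0,-0.5,-0.1,0,0,0],[0,-0.7,-0.3,0,0,0],[0,-0.85,-0.5,0,0,0],[0,-0.9,-0.6,0,0,0],[0,-0.9,-0.7,0,0,0],[0,-0.9,-0.7,0,0,0]]'
python3 -c "
from h import *
s,im=snap('w39');print(s['ee_pos'])
cv2.imwrite('pics/side39.png',viewer.grab_frame('side')[:,:,::-1]);cv2.imwrite('pics/scene39.png',viewer.grab_frame('scene')[:,:,::-1])"
```

```text
time_s: 82.15
ee_pos: [0.481, 0.0522, 0.0567]
tcp_rot: [[0.988, 0.001, -0.157], [0.157, 0.0, 0.988], [0.001, -1.0, -0.0]]
force: [-3.5, 0.6, 16.2]
gripper_width: 0.003
time_s: 82.98
ee_pos: [0.5046, -0.09, 0.2382]
tcp_rot: [[0.988, 0.005, -0.154], [0.154, -0.002, 0.988], [0.005, -1.0, -0.003]]
force: [0.3, 0.1, 0.3]
gripper_width: 0.003
[ 0.50459237 -0.09001411  0.2382339 ]
```

View pics/w39.png

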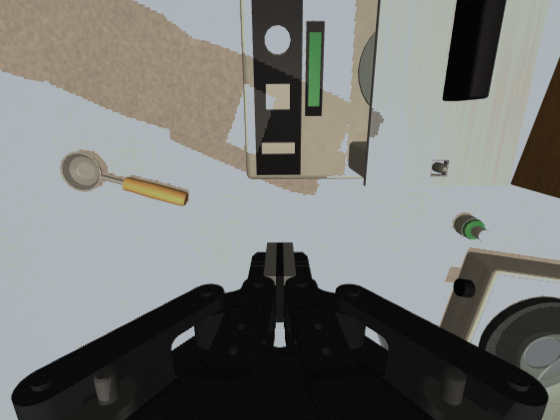

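View pics/side39.png

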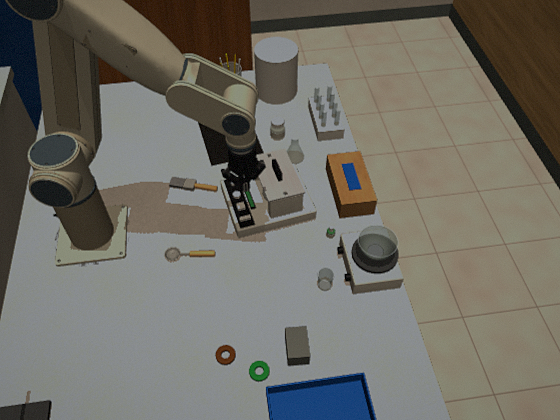

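View pics/scene39.png

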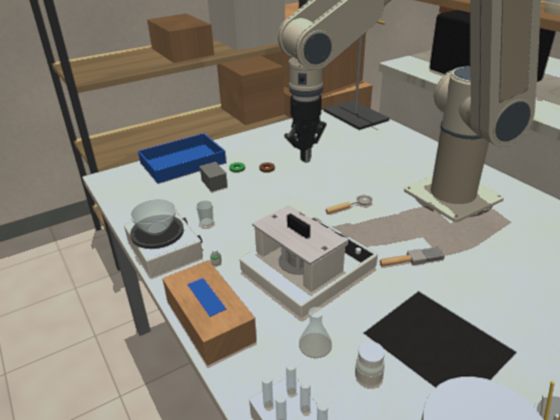

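```bash
python3 -m inch '[[0,0,0,0,0,0],[0,0,0,0,0,0],[0,0,0,0,0,0],[0,0,0,0,0,0],[0,0,0,0,0,0],[0,0,0,0,0,0],[0,0,0,0,0,0],[0,0,0,0,0,0],[0,0,0,0,0,0],[0,0,0,0,0,0]]'; python3 -c "
from station import env
print(env.sign_off())"
```

```text
time_s: 83.97
ee_pos: [0.5028, -0.0861, 0.2357]
tcp_rot: [[0.988, 0.0, -0.157], [0.157, 0.0, 0.988], [0.0, -1.0, -0.0]]
force: [-0.9, -0.3, -0.8]
gripper_width: 0.001
the job is handed in; nothing more can be done
None
```

The span check is done and handed in at about 84 s of the 210 s allowed; no verdict was reported.

- **Zeroing and cover:** I pressed the round key to its stop with the cover on (17 N). I then laid the cover flat in the middle of the mat.
- **Stack:** I placed the base, the one steel ring that was out, and the knobbed top on the pan. Each made contact at the expected height, and the picture taken before the cover went back showed the stack centred between the four posts.
- **Cover refit:** It touched down at its expected seated height, and its holes appear where they were at the start in the side-camera picture.
- **Keys:** I pressed square, bar and round in that order, each to its stop at 10–16 N. The last picture shows all three back up, and the small key was never touched.
- **Final pictures:** The stack is under the seated cover. Only the brown and green look-alike rings are left on the bench, the other things are where they started, and the gripper is clear of everything.

**Disagreements:** Positions from the two fixed cameras differed by up to about 15 mm, so I placed everything with the wrist camera. The base looked about 3% smaller in the gripper than predicted, but it met the pan at the expected height. None of the other checks failed.

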